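# Lift a freshly primed cover with the spatula onto the drying rack

### The arm

A 7-joint arm with a two-finger parallel gripper is mounted at the origin on a cart in front of the work surface, level with it; the furniture and walls round the work are solid. World frame = base frame: x ahead of the robot, y to its left, z up, the work surface at z = 0. Lengths are in mm, angles in rad, forces in N, time in s.
With the tool pointing down it reaches from about 400 to 850 mm from the base axis. Payload 4.5 kg.
Tool frame: the origin (TCP) lies between the finger pads; the fingertips stand 25 mm ahead of it and the grasp point (between the pads) lies 6 mm ahead of it (arm.finger_overhang is the z of the fingertips in the tool frame, in mm); z points along the fingers, y is the line along which they close (so a half turn about z gives the same grasp; the last joint's range is limited). The gripper opens to 88 mm and grips with 3 to 60 N. Pads are 18 mm wide; open, the fingers measure 123 mm over their backs; the gripper's body (75 mm by 187 mm) begins 45 mm behind the grasp point.
Start: joints at [1.184, 0.689, -0.195, 1.565, 0.157, 0.902, -0.215], TCP at [255.336, -570.486, 263.743] pointing down, gripper open.
Joint ranges: [-3.01, 3.01], [-0.46, 2.08], [-1.47, 1.51], [0.13, 2.56], [-1, 4.14], [0.04, 2.09], [-2.66, 2.66]. Speed limits (rad/s): [2.57, 2.57, 3.14, 3.14, 3.14, 3.14, 3.14].

### API

Orientations are given as a unit quaternion [x, y, z, w].
In Python, from cell import readout, vision, ticket, arm gives the robot as it stands. The module is installed in compiled form; this text tells all that it offers.
- The arm moves only by the shell command python3 -m inch 'ROWS'. ROWS is JSON, a list that holds one entry, the list of rows, each a list of 7 numbers: the opening, from -1 (shut) to 1 (fully open), then the shift along the tool's x, y, z each as a share of 100 mm, from -1 to 1, then the turn, a rotation vector about the tool's x, y, z each as a share of 90 degrees, from -1 to 1. A call has 1 to 12 rows; each row is the pose to reach, as a shift and turn from the pose commanded when the call began, along the tool's axes at that moment; what a row does not reach only later rows make up. A row lasts 1/12 s, in which the tool goes at most 41.7 mm and 7.16 degrees, less where a joint would pass 70% of its speed; a pose out of reach is approached as far as the arm can. A call with a number of a shift or a turn outside -1 to 1 is refused whole. A call with a gripper value outside its range is refused whole. The fingers move at their own pace and stop on an object; the grip force is fixed at half the most. Time passes only in rows, so rows that repeat a pose let the fingers close. It gives the time, the measured TCP pose, the force, the opening and the grip force at its end, in the units of the state.
- readout.get_obs(): the state, without advancing time (a new reading comes with each control period).
- vision.read_camera(name): name is "side" or "top" or "wrist"; returns a dict with "frame" (384x512x3 uint8, blue, green, red), "range_z" (384x512 float32, mm along the optical axis (not along the pixel's ray), 0 where there is no reading), "vfov" (degrees; the focal length in pixels is half the picture's height over the tangent of half this angle, whatever the lens; pixels are square), "cx", "cy" (the principal point, pixels), "k1" (the pictures are not rectified: a ray, as slopes to the right and down, at radius r is drawn at 1 + k1 r^2 times it, then the intrinsics apply), "rvec" (rotation vector, rad) and "tvec" (3), from world to camera coordinates, as OpenCV has them; the wrist camera has in their place "T_tool_cam" (4x4, takes a point from camera to tool coordinates, whose origin is the TCP and whose axes are the flange's). Camera axes: x right, y down, z forward; pixel columns grow to the right and rows downward; lengths in mm; the calibration is good to about 2 mm. A picture is of the moment at which its call begins: read the wrist's pose just before it.
- ticket.finish_job(): hands the job in; it is judged then, once.
The state is a dict: "time": time; "qpos": joint angles; "qvel": joint speeds; "joint_efforts": joint torques, N m; "eef_pos": TCP position; "tool_rot": TCP orientation; "ft_force": force on the tool from outside, world axes, zero at the start; "torque": the same for the moment, N m; "width": opening from 0.0 (shut) to 1.0 (fully open); "finger_force": force on a finger pad.
Only numpy, scipy, OpenCV 4.12 (cv2) and the standard library are available. Lean on these libraries where they do the work, as an engineer would, in place of code of your own. Each camera call takes 0.05 s, during which the arm holds its last target. There are 200 camera calls.

### The job

One of the three freshly primed covers on the spray board fits the drying rack: it spans both runners and lies between their lips. With the spatula, back that cover against the fence without ramming it, slide the blade fully under it until it meets the neck, carry it over and leave it lying flat in the middle of the rack's runners, then lay the spatula flat on the bench. The primer is tacky: never touch a cover with the gripper or arm, and leave the other covers and everything else where they are.

Things in the scene. Friction and masses are not known exactly. Their poses are not given: they have to be found in the camera images.
- cover_small: one of three look-alike round pressed-steel covers, grey primer on top, in a row on the spray board in varying order: diameter 76 mm, 6 mm thick (raised centre 1.5 mm higher), flat underside of diameter 67 mm, the rim turned up 1.3 mm outside it. Origin: centre of the underside, z up. Underside is slippery bare steel (friction 0.3)
- cover_mid: one of three look-alike round pressed-steel covers, grey primer on top, in a row on the spray board in varying order: diameter 96 mm, 6 mm thick (raised centre 1.5 mm higher), flat underside of diameter 87 mm, the rim turned up 1.3 mm outside it. Origin: centre of the underside, z up. Underside is slippery bare steel (friction 0.3)
- cover_large: one of three look-alike round pressed-steel covers, grey primer on top, in a row on the spray board in varying order: diameter 116 mm, 6 mm thick (raised centre 1.5 mm higher), flat underside of diameter 107 mm, the rim turned up 1.3 mm outside it. Origin: centre of the underside, z up. Underside is slippery bare steel (friction 0.3)
- spatula: offset spatula lying loose, blade flat on the bench's slab. Origin: blade's underside; x to the leading edge, z up. Steel blade x -50 to +40 mm, 60 wide, 2 thick, top bevelled from x = 18 to 0.5 mm at the edge. A 16 mm wide neck rises steeply at x = -45, a stop for a cover on the blade. Wooden handle along x from -68 to -173, 22 wide, 20 high, axis 34 mm up. 160 g, balance at x = -35
- spatula_grip (a point): grip point on the axis of the spatula's handle, 34 mm above the blade's underside, 130 mm behind the leading edge; x and z as the spatula's
- spatula_edge (a point): middle of the spatula's leading edge, at its underside; x and z as the spatula's
- spray_board: fixed plywood board, 210 mm (x -85 to +125) by 370 mm (y), 18 mm thick, papered; the covers lie in a row along y. Origin: at its underside. Across it, along y, stands an adjustable steel fence, 24 mm tall, face looking to -x, clamped each time at another x from +64 to +104 mm (not in the state): a cover pushed along +x slides until it meets the fence
- drying_rack: low fixed rack of dark sheet steel, open at both ends: two level runners 100 mm long along x, tops 40 mm above the origin, 78 mm apart (free between down to two tie rods 11 mm up at x = +-40). Outside them lips, 104 mm apart, flaring to 118 at height 56. Origin: centre, underside of the feet. A blade sinks between the runners with its handle to -x and is drawn out to -x
- tape_roll: roll of masking tape, 86 mm across, 24 mm high; bystander. Origin: centre of its underside
- elbow_casting: aluminium elbow casting, 65x74x50 mm; bystander. Origin: centre of its underside
- cap_casting: aluminium cap casting, 68x70x21 mm; bystander. Origin: centre of its underside
- link_casting: aluminium link-arm casting, 30x91x21 mm; bystander. Origin: centre of its underside
- chip_brush: flat chip brush, 31x238x10 mm, lying; bystander. Origin: centre of its underside
- marker_pen: marker pen, 16x134x22 mm, lying; bystander. Origin: centre of its underside

How it is judged:
By the outcome, as a careful person would: the job done as asked, in the order asked, and still so for the second after the job is handed in, with the robot touching nothing.
It also fails if it takes over 72 s, if anything falls off the work surface, if the arm or the gripper's body presses on something with over 40 N, if the wrist force passes 120 N, or if a joint passes its speed limit or range.

## Working session

There is one attempt and no reset: what is moved stays moved. The work goes in short steps, Python scripts to look and compute and a shell command to move; the robot and the scene stay as the last step left them, time stands still between calls to the robot, and variables do not carry over. Pictures are saved under pics/ and viewed, at most 10 in all, crops included, and the job is handed in when it is done.

```bash
mkdir -p pics
cat > h.py <<'E'
import numpy as np, cv2
from cell import readout, vision, ticket, arm
from scipy.spatial.transform import Rotation as R
def cam(name):
    o=readout.get_obs(); c=vision.read_camera(name)
    f=c["frame"].shape[0]/2/np.tan(np.radians(c["vfov"])/2)
    if "rvec" in c:
        M=cv2.Rodrigues(np.array(c["rvec"],float))[0]; t=np.array(c["tvec"],float).ravel()
        Rwc=M.T; p=-M.T@t
    else:
        T=np.array(c["T_tool_cam"]); Rt=R.from_quat(o["tool_rot"]).as_matrix()
        Rwc=Rt@T[:3,:3]; p=Rt@T[:3,3]+np.array(o["eef_pos"])
    c.update(f=f,Rwc=Rwc,p=p); return c
def slopes(c,uv):
    d=(np.atleast_2d(uv)-[c["cx"],c["cy"]])/c["f"]; s=d.copy()
    for _ in range(20): s=d/(1+c["k1"]*(s**2).sum(1,keepdims=True))
    return s
def rays(c,uv):
    s=slopes(c,uv); return np.c_[s,np.ones(len(s))]@c["Rwc"].T
def onplane(c,uv,z):
    d=rays(c,uv); return c["p"]+d*((z-c["p"][2])/d[:,2])[:,None]
def cloud(c):
    h,w=c["range_z"].shape; v,u=np.mgrid[:h,:w]; s=slopes(c,np.c_[u.ravel(),v.ravel()].astype(float))
    P=np.c_[s,np.ones(len(s))]*c["range_z"].reshape(-1,1)
    return (P@c["Rwc"].T+c["p"]).reshape(h,w,3)
E
python3 - <<'E'
from h import *
o=readout.get_obs(); print({k:np.round(v,3) for k,v in o.items()}, arm.finger_overhang)
for n in("top","side"):
    c=cam(n); cv2.imwrite(f"pics/{n}0.png",c["frame"]); print(n,c["p"],c["f"],c["k1"],c["Rwc"][:,2])
    np.savez(f"{n}0.npz",P=cloud(c),f=c["frame"])
E
```

```text
{'time': np.float64(0.0), 'qpos': array([ 1.184,  0.69 , -0.195,  1.566,  0.157,  0.902, -0.215]), 'qvel': array([-0.001,  0.001, -0.   ,  0.   ,  0.   , -0.001, -0.002]), 'joint_efforts': array([ 0.0000e+00, -5.2757e+01, -1.2670e+00, -1.5343e+01, -5.3000e-02,
        7.0000e-03,  0.0000e+00]), 'eef_pos': array([ 255.031, -569.958,  262.925]), 'tool_rot': array([ 0.978,  0.209, -0.   , -0.001]), 'ft_force': array([-0.252, -0.312, -1.551]), 'torque': array([-0.042,  0.005, -0.014]), 'finger_force': np.float64(0.0), 'width': np.float64(0.999)} 25.0
top [ 246.34255054   47.48107041 1439.18997213] 453.64170669140344 0.025671182432606843 [ 0.20844223 -0.02385603 -0.97774369]
side [  534.91789186 -1666.75326875   811.14740542] 498.56536534774915 -0.1849873069344402 [ 0.00307617  0.91187862 -0.41044844]
```

View pics/top0.png

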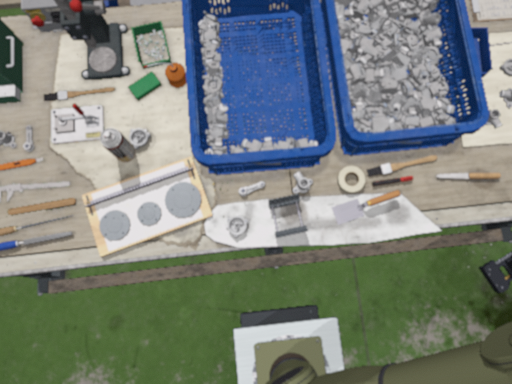

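View pics/side0.png

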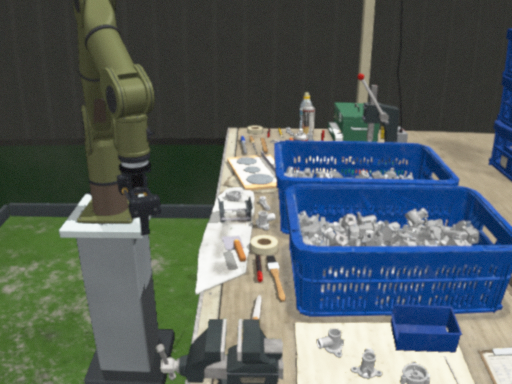

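The top view shows the board at left with three covers at px (115,225), (149,214) and (183,200). The rack is at (288,215) and the spatula blade is at (348,211), with its handle toward (398,194). The tape roll and brush are just above the spatula. The side view agrees.

Run:
```python
from h import *
d=np.load("top0.npz");P=d["P"];f=d["f"]
c=cam("top")
for n,uv,z in [("covA",(115,225),24),("covB",(149,214),24),("covC",(183,200),24),("rack",(288,215),40),("blade",(348,211),2),("hand",(370,203),44),("handend",(398,193),44),("tape",(351,179),24),("bL",(105,252),18),("bR",(210,212),18),("bTR",(190,162),18),("fenceL",(88,207),42),("fenceR",(192,168),42)]:
    print(n,onplane(c,[uv],z).round(0)[0],P[uv[1],uv[0]].round(0))
Z=P[...,2]
g=cv2.resize(f[140:270,70:450],None,fx=2.1,fy=4.2,interpolation=cv2.INTER_CUBIC)
g=cv2.resize(f[150:260,80:240],None,fx=5,fy=5,interpolation=cv2.INTER_CUBIC);cv2.imwrite("pics/crop1.png",g)
```

```text
covA [505. 496.  24.] [505. 496.  26.]
covB [529. 389.  24.] [529. 390.  21.]
covC [562. 279.  24.] [562. 280.  22.]
rack [475. -46.  40.] [481. -48.   3.]
blade [ 473. -242.    2.] [ 473. -242.    1.]
hand [ 484. -305.   44.] [ 483. -304.   49.]
handend [ 506. -397.   44.] [ 506. -398.   42.]
tape [ 571. -262.   24.] [ 577. -267.    1.]
bL [425. 532.  18.] [425. 533.  16.]
bR [515. 198.  18.] [515. 198.  16.]
bTR [687. 249.  18.] [686. 249.  19.]
fenceL [568. 572.  42.] [574. 582.  15.]
fenceR [659. 240.  42.] [661. 241.  35.]
```

View pics/crop1.png

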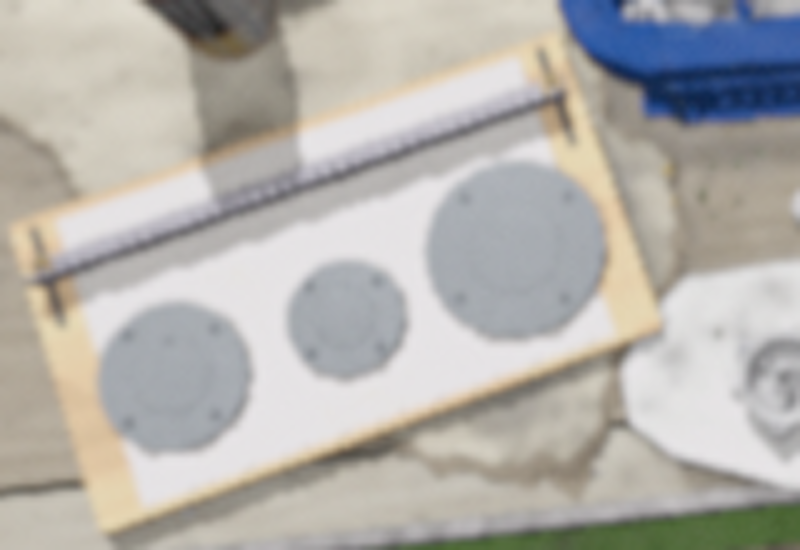

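The leftmost cover, A at about (505,496), looks like the 96 mm one. The fence runs along the top of the board, and board yaw is about 15°. Next I'll get size checks and the wrist camera's geometry.

```bash
cat >> h.py <<'E'
def pose():
    o=readout.get_obs(); return np.array(o["eef_pos"]),R.from_quat(o["tool_rot"])
def go(p,yaw=None,Rt=None):
    "shift shares and turn shares from the measured pose to target p, tool x at yaw deg, z down"
    q,r=pose()
    if Rt is None: Rt=R.from_euler("z",yaw,degrees=True)*R.from_euler("x",180,degrees=True)
    return (r.inv().apply(np.array(p)-q)/100).round(3),(np.degrees((r.inv()*Rt).as_rotvec())/90).round(3)
E
python3 - <<'E'
from h import *
c=cam("top");f=c["frame"]
hsv=cv2.cvtColor(f,cv2.COLOR_BGR2HSV)
g=f.astype(int)
m=((g.max(2)>125)&(g.max(2)<190)&(g.max(2)-g.min(2)<25)).astype(np.uint8)*255
k=np.zeros_like(m);k[175:250,85:210]=255
cs,_=cv2.findContours(cv2.morphologyEx(m&k,cv2.MORPH_OPEN,np.ones((5,5))),cv2.RETR_EXTERNAL,cv2.CHAIN_APPROX_NONE)
for q in cs:
    if cv2.contourArea(q)<200: continue
    X=onplane(c,q[:,0,:].astype(float),23)[:,:2].astype(np.float32)
    print(len(q),cv2.minEnclosingCircle(X),2*np.sqrt(cv2.contourArea(X)/np.pi))
w=cam("wrist");print(np.round(w["T_tool_cam"],3),w["f"],w["cx"],w["cy"],w["k1"])
print(go([400,-330,300],103.5))
E
```

```text
83 ((504.08026123046875, 498.37548828125), 48.396270751953125) 91.51462501458315
65 ((529.6300659179688, 388.7802429199219), 37.656341552734375) 71.33587269929062
98 ((561.5455322265625, 279.03253173828125), 57.70963668823242) 110.9905885770364
[[ 1.00000e-03 -9.48000e-01 -3.19000e-01  8.35720e+01]
 [ 1.00000e+00  1.00000e-03  0.00000e+00  4.12000e-01]
 [-0.00000e+00 -3.19000e-01  9.48000e-01 -1.20225e+02]
 [ 0.00000e+00  0.00000e+00  0.00000e+00  1.00000e+00]] 273.53767539439497 259.96062353550417 193.9984088240687 0.003069929692854406
(array([ 2.303, -1.602, -0.365]), array([-0.   , -0.   , -0.882]))
```

```bash
python3 -m inch '[[[1,0.4,-0.3,0,0,0,0],[1,0.8,-0.6,0,0,0,0],[1,1,-0.75,0,0,0,0],[1,1,-0.75,0,0,0,0]]]'
python3 -m inch '[[[1,0.4,-0.3,-0.1,0,0,0],[1,0.8,-0.6,-0.2,0,0,0],[1,1,-0.85,-0.3,0,0,0],[1,1,-0.85,-0.3,0,0,0]]]'
python3 -m inch '[[[1,0.3,-0.2,0,0,0,-0.08],[1,0.6,-0.4,0,0,0,-0.16],[1,0.9,-0.6,0,0,0,-0.24],[1,0.9,-0.6,0,0,0,-0.32],[1,0.9,-0.6,0,0,0,-0.4],[1,0.9,-0.6,0,0,0,-0.48],[1,0.9,-0.6,0,0,0,-0.56],[1,0.9,-0.6,0,0,0,-0.64],[1,0.9,-0.6,0,0,0,-0.72],[1,0.9,-0.6,0,0,0,-0.8],[1,0.9,-0.6,0,0,0,-0.88],[1,0.9,-0.6,0,0,0,-0.88]]]'
python3 - <<'E'
from h import *
print(pose()[0].round(1),go([450,-200,300],103.5),np.degrees(readout.get_obs()["qpos"]).round())
c=cam("wrist");cv2.imwrite("pics/w1.png",cv2.resize(c["frame"],(800,600),interpolation=cv2.INTER_CUBIC))
E
```

```text
time: 0.58
eef_pos: [322.1, -452.4, 263.9]
tool_rot: [0.977, 0.215, 0.002, -0.003]
ft_force: [1.1, 1.2, -0.1]
width: 0.999
finger_force: 0.0
time: 0.92
eef_pos: [376.3, -336.4, 295.1]
tool_rot: [0.977, 0.214, 0.002, -0.001]
ft_force: [0.6, -0.2, -0.5]
width: 0.997
finger_force: 0.0
time: 1.92
eef_pos: [429.9, -251.9, 293.6]
tool_rot: [0.619, 0.785, 0.0, -0.0]
ft_force: [0.7, -0.3, -0.4]
width: 0.996
finger_force: 0.0
[ 429.9 -251.9  293.6] (array([ 0.458,  0.316, -0.064]), array([-0., -0., -0.])) [ 47.  30. -34. 108.  22.  48.  15.]
```

View pics/w1.png

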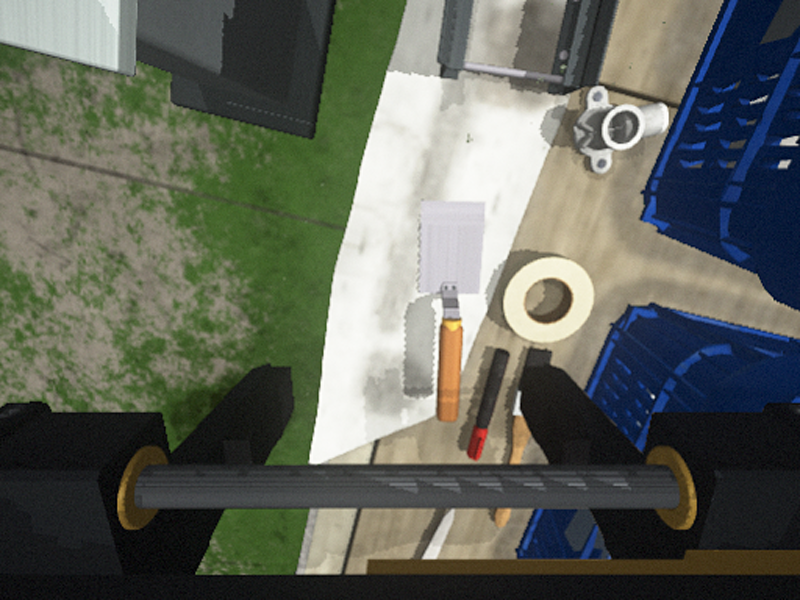

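The wrist view (800 px scale) shows blade corners at about (421,203), (486,201), (481,293) and (418,291), and the handle from (452,325) to (447,420). The pen is about 45 px to the right of the handle, so I'll open the gripper only partly. The rack is cut off at the top, with its tie rod at (512,71).

Run:
```python
from h import *
c=cam("wrist");s=512/800
hsv=cv2.cvtColor(c["frame"],cv2.COLOR_BGR2HSV)
m=cv2.inRange(hsv,(5,110,80),(25,255,255));k=np.zeros_like(m);k[195:275,270:305]=255
cs,_=cv2.findContours(m&k,cv2.RETR_EXTERNAL,cv2.CHAIN_APPROX_NONE);q=max(cs,key=cv2.contourArea)
X=onplane(c,q[:,0].astype(float),36)[:,:2].astype(np.float32);r=cv2.minAreaRect(X);print("handle",r)
B=onplane(c,np.array([(421,203),(486,201),(481,293),(418,291)])*s,1)[:,:2]
print("blade",B.round(1),B.mean(0)); e=B[:2].mean(0);b=B[2:].mean(0);print("yaw",np.degrees(np.arctan2(*(e-b)[::-1])),np.linalg.norm(e-b),np.linalg.norm(B[0]-B[1]))
v=cv2.fitLine(X,cv2.DIST_L2,0,.01,.01).ravel();print(v,np.degrees(np.arctan2(v[1],v[0])))
hc=np.array(r[0]);x=e-hc;print("yaw edge-handle",np.degrees(np.arctan2(x[1],x[0])),np.linalg.norm(x))
print("grip from edge",e-130*x/np.linalg.norm(x))
P=cloud(c); print(P[int(370*s),int(449*s)],P[int(250*s),int(450*s)])
```

```text
handle ((498.4033203125, -354.4603576660156), (21.71656036376953, 111.5747299194336), 12.759395599365234)
blade [[ 434.2 -205.9]
 [ 493.5 -190.1]
 [ 514.6 -278.4]
 [ 452.1 -290.9]] [ 473.58894004 -241.33675136]
yaw 102.67837856838703 88.85705782201143 61.313262345215996
[ 2.2884040e-01 -9.7346395e-01  4.9783594e+02 -3.5243588e+02] -76.77119
yaw edge-handle 102.45711772887749 160.24129850987046
grip from edge [ 491.88000436 -324.93100812]
[ 493.9675508  -345.695754     48.29699125] [ 471.95962314 -242.29668543    5.35455422]
```

Run:
```python
from h import *
print(go([490.3,-316.6,110],102.7))
```

```text
(array([-0.769,  0.441,  1.836]), array([-0.   , -0.   ,  0.004]))
```

```bash
python3 -m inch '[[[-0.1,-0.25,0.15,0.3,0,0,0],[-0.1,-0.5,0.3,0.6,0,0,0],[-0.1,-0.77,0.44,0.9,0,0,0],[-0.1,-0.77,0.44,0.9,0,0,0.004],[-0.1,-0.77,0.44,0.9,0,0,0.004]]]'
python3 -m inch '[[[-0.1,0,0,0.4,0,0,0],[-0.1,0,0,0.8,0,0,0],[-0.1,0,0,0.9,0,0,0],[-0.1,0,0,0.9,0,0,0]]]'
python3 - <<'E'
from h import *
print(pose()[0].round(1),go([490.3,-316.6,40],102.7))
c=cam("wrist");cv2.imwrite("pics/w2.png",c["frame"])
E
```

```text
time: 2.43
eef_pos: [490.0, -316.6, 201.1]
tool_rot: [0.625, 0.781, -0.0, -0.002]
ft_force: [0.6, 0.1, 0.5]
width: 0.649
finger_force: 0.0
time: 2.77
eef_pos: [489.1, -314.7, 112.8]
tool_rot: [0.623, 0.782, -0.001, -0.002]
ft_force: [-0.9, -0.2, 0.3]
width: 0.451
finger_force: 0.0
[ 489.1 -314.7  112.8] (array([-0.023,  0.011,  0.728]), array([-0.002, -0.002,  0.003]))
```

View pics/w2.png

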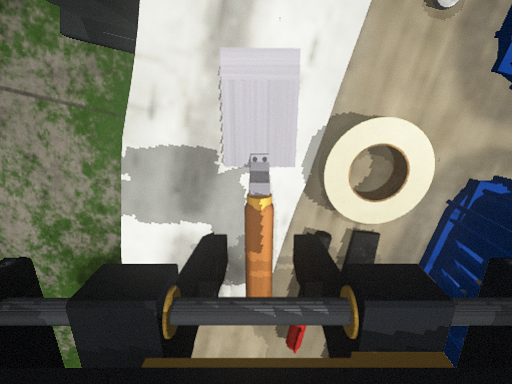

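The wrist view shows the handle at px 259, centred between the finger pads at 227 and 292. The pen's tip is just outside the right finger, so I'll narrow the opening a little, descend and grip.

```bash
python3 -m inch '[[[-0.27,-0.02,0.01,0.1,0,0,0],[-0.27,-0.02,0.01,0.3,0,0,0],[-0.27,-0.02,0.01,0.5,0,0,0],[-0.27,-0.02,0.01,0.65,0,0,0],[-0.27,-0.02,0.01,0.73,0,0,0],[-0.27,-0.02,0.01,0.73,0,0,0]]]'
python3 -m inch '[[[-1,0,0,0,0,0,0],[-1,0,0,0,0,0,0],[-1,0,0,0,0,0,0],[-1,0,0,0,0,0,0],[-1,0,0,0,0,0,0],[-1,0,0,0,0,0,0]]]'
python3 -m inch '[[[-1,0,0,-0.3,0,0,0],[-1,0,0,-0.6,0,0,0],[-1,0,0,-0.9,0,0,0],[-1,0,0,-0.9,0,0,0]]]'
python3 - <<'E'
from h import *
print(pose()[0].round(1),readout.get_obs()["torque"])
c=cam("wrist");cv2.imwrite("pics/w3.png",c["frame"])
P=cloud(c)
E
```

```text
time: 3.32
eef_pos: [492.4, -317.8, 40.7]
tool_rot: [0.623, 0.782, 0.0, 0.0]
ft_force: [0.8, 0.7, -0.6]
width: 0.364
finger_force: 0.0
time: 3.82
eef_pos: [493.0, -318.5, 41.6]
tool_rot: [0.623, 0.782, 0.0, 0.001]
ft_force: [1.1, 0.1, 3.5]
width: 0.24
finger_force: 29.8
time: 4.15
eef_pos: [494.7, -318.5, 135.5]
tool_rot: [0.623, 0.782, 0.001, 0.004]
ft_force: [-0.2, -0.5, -1.3]
width: 0.24
finger_force: 29.8
[ 494.7 -318.5  135.5] [-0.13924912 -0.16816814  0.00478143]
```

View pics/w3.png

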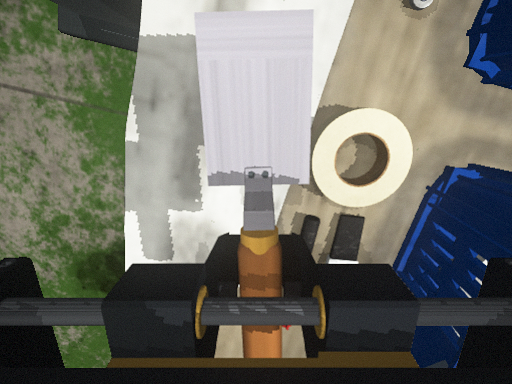

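The spatula is held. Blade edge corners are at px (195,11) and (313,10), rear corners at (208,185) and (311,184), with the pen and tape untouched. Now I'll measure the blade in the tool frame.

```bash
cat >> h.py <<'E'
def blade(c,uv4,z=38.):
    "corner pixels (front-left, front-right, rear-right, rear-left) onto tool plane z; plane fit of the blade's depth in the tool frame"
    T=np.array(c["T_tool_cam"]); s=slopes(c,np.array(uv4,float)); d=np.c_[s,np.ones(4)]@T[:3,:3].T
    Q=T[:3,3]+d*((z-T[2,3])/d[:,2])[:,None]
    m=np.zeros(c["range_z"].shape,np.uint8); cv2.fillPoly(m,[np.array(uv4,np.int32)],1); m=cv2.erode(m,np.ones((9,9)))>0
    m&=c["range_z"]>0; v,u=np.nonzero(m); s=slopes(c,np.c_[u,v].astype(float))
    X=np.c_[s,np.ones(len(s))]*c["range_z"][m][:,None]@T[:3,:3].T+T[:3,3]
    a=np.linalg.lstsq(np.c_[X[:,:2],np.ones(len(X))],X[:,2],rcond=None)[0]
    f=Q[:2].mean(0);b=Q[2:].mean(0)
    print("corners tool",Q[:,:2].round(1).tolist(),"w",np.linalg.norm(Q[0]-Q[1]).round(1),"len",np.linalg.norm(f-b).round(1),"yaw in tool",np.degrees(np.arctan2((f-b)[1],(f-b)[0])).round(2))
    print("plane slope x,y deg",np.degrees(np.arctan(a[:2])).round(2),"z at x=75",(a@[75,0,1]).round(1),"edge mid",f.round(1))
E
python3 - <<'E'
from h import *
c=cam("wrist"); blade(c,[(195,11),(313,10),(311,184),(208,185)])
g=cv2.cvtColor(c["frame"],cv2.COLOR_BGR2GRAY)
E
```

```text
corners tool [[125.7, -31.9], [126.2, 26.8], [36.0, 31.3], [35.3, -30.9]] w 58.7 len 90.3 yaw in tool -1.74
plane slope x,y deg [1.64 0.21] z at x=75 36.1 edge mid [125.9  -2.6  38. ]
```

```bash
python3 -m inch '[[[-1,0.15,0,-0.2,0,0,0],[-1,0.4,0.1,-0.4,0,0,0],[-1,0.7,0.2,-0.65,0,0,0],[-1,0.97,0.2,-0.65,0,0,0]]]' | head -2
python3 -m inch '[[[-1,0.3,0.05,0,0,0,0],[-1,0.65,0.1,0,0,0,0],[-1,0.98,0.2,0,0,0,0]]]'| head -2
python3 -m inch '[[[-1,0.3,0.05,0,0,0,0],[-1,0.65,0.1,0,0,0,0],[-1,0.98,0.2,0,0,0,0]]]'| head -2
python3 -m inch '[[[-1,0.3,0.05,0,0,0,0],[-1,0.65,0.1,0,0,0,0],[-1,0.98,0.2,0,0,0,0]]]'| head -2
python3 -m inch '[[[-1,0.2,0,0,0,0,0.08],[-1,0.4,0.1,0,0,0,0.16],[-1,0.6,0.1,0,0,0,0.24],[-1,0.8,0.2,0,0,0,0.32],[-1,0.98,0.2,0,0,0,0.4],[-1,0.98,0.2,0,0,0,0.48],[-1,0.98,0.2,0,0,0,0.56],[-1,0.98,0.2,0,0,0,0.64],[-1,0.98,0.2,0,0,0,0.72],[-1,0.98,0.2,0,0,0,0.8],[-1,0.98,0.2,0,0,0,0.88],[-1,0.98,0.2,0,0,0,0.96]]]'
python3 - <<'E'
from h import *
print(go([465,354,200],15.3),np.degrees(readout.get_obs()["qpos"]).round())
E
```

```text
time: 4.58
eef_pos: [492.9, -216.6, 197.7]
time: 4.83
eef_pos: [484.7, -117.8, 194.1]
time: 5.08
eef_pos: [482.3, -17.8, 194.0]
time: 5.33
eef_pos: [480.0, 82.0, 193.9]
time: 6.33
eef_pos: [478.7, 180.5, 194.0]
tool_rot: [0.989, 0.145, -0.002, 0.001]
ft_force: [0.4, 0.7, -1.9]
width: 0.235
finger_force: 29.8
(array([ 0.366, -1.702, -0.065]), array([0.001, 0.003, 0.015])) [-27.  37.   2. 113.  -3.  30. -96.]
```

```bash
python3 -m inch '[[[-1,0.1,-0.3,0,0,0,0],[-1,0.2,-0.6,0,0,0,0],[-1,0.2,-0.85,-0.05,0,0,0.015]]]' | head -2
python3 -m inch '[[[-1,0.1,-0.3,0,0,0,0],[-1,0.17,-0.6,0,0,0,0],[-1,0.17,-0.85,0,0,0,0],[-1,0.17,-0.85,0,0,0,0],[-1,0.17,-0.85,0,0,0,0]]]'
python3 - <<'E'
from h import *
c=cam("wrist");cv2.imwrite("pics/w4.png",c["frame"]);print(pose()[0])
E
```

```text
time: 6.58
eef_pos: [474.1, 269.8, 198.4]
time: 7.0
eef_pos: [465.6, 355.8, 198.6]
tool_rot: [0.99, 0.138, -0.002, 0.001]
ft_force: [-0.1, -0.6, -1.0]
width: 0.243
finger_force: 29.8
[466.58498261 353.76080673 198.88524968]
```

View pics/w4.png

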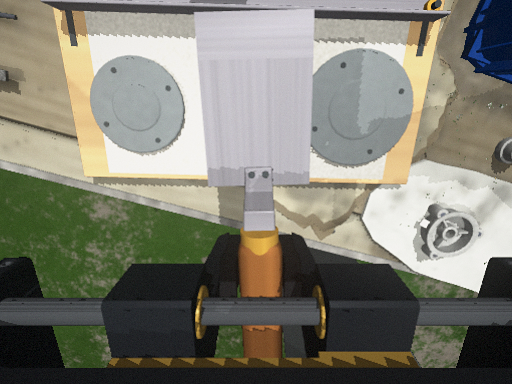

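The wrist view shows the mid cover at about px (138,104), the fence's front line along rows 4-13 at the top, and the board's front edge from (85,178) to (407,183). The blade is unchanged in the grip.

Run:
```python
from h import *
c=cam("wrist");f=c["frame"];g=f.astype(int)
m=((g.max(2)>90)&(g.max(2)<175)&(g.max(2)-g.min(2)<30)).astype(np.uint8)*255
k=np.zeros_like(m);cv2.circle(k,(138,104),56,255,-1)
cs,_=cv2.findContours(cv2.morphologyEx(m&k,cv2.MORPH_OPEN,np.ones((5,5))),cv2.RETR_EXTERNAL,cv2.CHAIN_APPROX_NONE)
q=max(cs,key=cv2.contourArea);X=onplane(c,q[:,0].astype(float),23)[:,:2].astype(np.float32)
print("cover",cv2.minEnclosingCircle(X),cv2.fitEllipse(X))
gray=cv2.cvtColor(f,cv2.COLOR_BGR2GRAY)
# fence: per-column lowest dark->light transition rows 0..40 ; print columns
for u in (85,110,130,150,180,325,350,380,405): print(u,gray[:26,u].tolist())
# board front edge: strongest vertical gradient of saturation
sat=cv2.cvtColor(f,cv2.COLOR_BGR2HSV)[...,1].astype(int)
E=[]
for u in list(range(95,200,5))+list(range(320,395,5)):
    col=sat[165:195,u];d=col[2:]-col[:-2];E.append((u,166+np.argmin(d)))
Y=onplane(c,np.array(E,float),18)[:,:2].astype(np.float32);v=cv2.fitLine(Y,cv2.DIST_HUBER,0,.01,.01).ravel()
print("front edge",v,np.degrees(np.arctan2(v[1],v[0])))
blade(c,[(195,11),(313,10),(311,184),(208,185)])
```

```text
cover ((506.2308044433594, 498.2126770019531), 47.635860443115234) ((502.70599365234375, 510.0574035644531), (65.07083892822266, 95.83708953857422), 114.00069427490234)
85 [131, 180, 177, 154, 72, 54, 62, 63, 64, 65, 63, 54, 135, 164, 162, 162, 171, 165, 160, 153, 157, 168, 170, 167, 171, 166]
110 [177, 155, 185, 185, 130, 69, 64, 61, 69, 68, 67, 66, 62, 171, 170, 167, 173, 176, 178, 174, 170, 172, 171, 177, 177, 178]
130 [177, 184, 199, 179, 169, 103, 63, 67, 67, 72, 68, 67, 67, 93, 173, 183, 183, 175, 171, 175, 176, 175, 179, 173, 176, 175]
150 [179, 184, 173, 186, 182, 141, 82, 65, 69, 65, 70, 66, 66, 61, 163, 175, 176, 170, 167, 170, 169, 165, 176, 171, 177, 170]
180 [178, 183, 185, 166, 182, 184, 138, 73, 62, 66, 69, 65, 66, 62, 69, 159, 176, 171, 168, 169, 173, 171, 172, 163, 170, 165]
325 [173, 177, 176, 176, 173, 181, 181, 154, 182, 179, 141, 76, 58, 58, 58, 64, 59, 61, 61, 169, 181, 176, 173, 173, 173, 172]
350 [172, 176, 179, 173, 173, 175, 177, 179, 190, 184, 177, 121, 63, 55, 59, 60, 60, 59, 54, 79, 130, 170, 178, 174, 171, 171]
380 [169, 174, 178, 173, 175, 173, 174, 178, 176, 191, 182, 167, 111, 58, 50, 58, 60, 56, 58, 50, 106, 166, 174, 174, 166, 162]
405 [170, 168, 175, 175, 169, 170, 171, 176, 178, 124, 187, 175, 155, 81, 53, 57, 53, 54, 56, 49, 51, 108, 166, 165, 165, 165]
front edge [ 2.4890216e-01 -9.6852863e-01  4.6158987e+02  3.6210251e+02] -75.58744
corners tool [[126.5, -32.0], [127.0, 26.7], [36.8, 31.2], [36.2, -30.9]] w 58.7 len 90.3 yaw in tool -1.74
plane slope x,y deg [1.62 0.2 ] z at x=75 36.1 edge mid [126.7  -2.6  38. ]
```

Run:
```python
from h import *
c=cam("wrist")
A=onplane(c,np.array([(85,11.4),(110,12.5),(130,13.1),(150,13.6),(180,14.5),(325,18.5),(350,19.4),(380,19.9),(405,20.9)]),18)[:,:2].astype(np.float32)
B=onplane(c,np.array([(85,3.7),(110,4.5),(130,5.2),(150,5.6),(180,6.5),(325,10.5),(350,11.3),(380,12.2),(405,12.9)]),42)[:,:2].astype(np.float32)
for n,X in(("base",A),("topback",B)):
    v=cv2.fitLine(X,cv2.DIST_L2,0,.01,.01).ravel();t=v[:2]*np.sign(v[1]);yaw=np.degrees(np.arctan2(t[1],t[0]))-90
    nrm=np.array([t[1],-t[0]]);C=np.array([506,498.2])
    print(n,yaw,"dist cover->line",nrm@(v[2:]-C),"front edge dist",nrm@(C-[461.6,362.1]), "resid",np.abs((X-v[2:])@nrm).max())
print(np.degrees(readout.get_obs()["qpos"]).round())
```

```text
base 14.278641 dist cover->line 86.6091494303735 front edge dist 76.59579143524167 resid 0.17123413
topback 14.303413 dist cover->line 86.45245097742554 front edge dist 76.64809252917763 resid 0.1222229
[ -45.   41.    5.  101.   -6.   38. -111.]
```

Run:
```python
from h import *
print(go([327.1,452.7,130],13.2))
```

```text
(array([-1.085, -1.345,  0.695]), array([0.002, 0.001, 0.026]))
```

```bash
python3 -m inch '[[[-1,-0.2,-0.25,0,0,0,0],[-1,-0.4,-0.5,0,0,0,0],[-1,-0.6,-0.8,0,0,0,0],[-1,-0.6,-0.8,0,0,0,0.026]]]' | head -2
python3 -m inch '[[[-1,-0.2,-0.2,0.2,0,0,0],[-1,-0.48,-0.5,0.4,0,0,0],[-1,-0.48,-0.5,0.65,0,0.011,0],[-1,-0.48,-0.5,0.65,0,0.011,0],[-1,-0.48,-0.5,0.65,0,0.011,0]]]'
python3 - <<'E'
from h import *
print(pose()[0].round(1),pose()[1].as_euler("xyz",degrees=True).round(2),go([327.1,452.7,66],13.2),np.degrees(readout.get_obs()["qpos"]).round())
E
```

```text
time: 7.48
eef_pos: [381.5, 420.3, 200.1]
time: 7.9
eef_pos: [330.4, 451.1, 134.9]
tool_rot: [0.993, 0.115, 0.008, 0.001]
ft_force: [0.0, -1.1, -0.9]
width: 0.244
finger_force: 29.8
[330.4 451.1 134.9] [179.78  -0.87  13.25] (array([-0.039, -0.026,  0.689]), array([ 0.002, -0.01 ,  0.001])) [ -63.   46.    7.  108.  -10.   26. -126.]
```

```bash
python3 -m inch '[[[-1,-0.03,-0.02,0.2,0,0,0],[-1,-0.04,-0.02,0.4,0,0,0],[-1,-0.04,-0.02,0.55,0,0,0],[-1,-0.04,-0.02,0.62,0,0,0],[-1,-0.04,-0.02,0.62,0,0,0],[-1,-0.04,-0.02,0.62,0,0,0]]]'
python3 - <<'E'
from h import *
o=readout.get_obs();print(pose()[0].round(1),o["ft_force"],o["torque"])
c=cam("wrist");cv2.imwrite("pics/w5.png",c["frame"])
E
```

```text
time: 8.4
eef_pos: [328.8, 454.0, 74.7]
tool_rot: [0.993, 0.115, 0.009, -0.001]
ft_force: [-0.4, 0.8, -2.1]
width: 0.241
finger_force: 29.8
[328.8 454.   74.7] [-0.39598323  0.83347986 -2.13059875] [0.00570638 0.10563604 0.01390508]
```

View pics/w5.png

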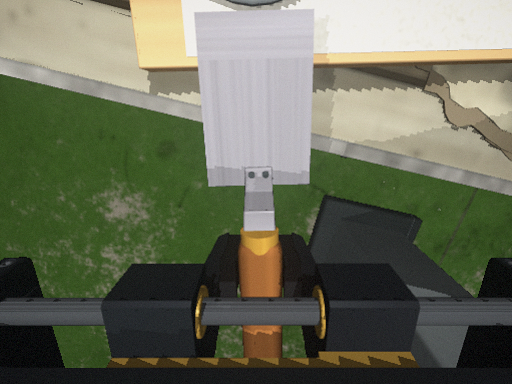

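The cover's near rim shows at px (255,4), in line with the blade centre at col 254. I'll check the yaw between the board's front edge and the blade numerically.

Run:
```python
from h import *
c=cam("wrist");f=c["frame"];q,r=pose()
sat=cv2.cvtColor(f,cv2.COLOR_BGR2HSV)[...,1].astype(int)
E=[]
for u in list(range(150,190,4))+list(range(320,500,10)):
    col=sat[40:78,u];d=col[3:]-col[:-3];E.append((u,41.5+np.argmin(d)))
print(E[::4])
for z in (18,0):
    X=onplane(c,np.array(E,float),z)[:,:2].astype(np.float32);v=cv2.fitLine(X,cv2.DIST_HUBER,0,.01,.01).ravel();print(z,np.degrees(np.arctan2(v[1],v[0])),v)
gray=cv2.cvtColor(f,cv2.COLOR_BGR2GRAY)
print([ [u,gray[:16,u].tolist()] for u in (200,220,290,308)])
blade(c,[(195,11),(313,10),(311,184),(208,185)])
T=np.array(c["T_tool_cam"]);s=slopes(c,np.array([(255,4.)]));print("cover near rim",onplane(c,[(255,5)],19.3))
```

```text
[(150, np.float64(71.5)), (166, np.float64(70.5)), (182, np.float64(70.5)), (340, np.float64(67.5)), (380, np.float64(66.5)), (420, np.float64(65.5)), (460, np.float64(64.5))]
18 -75.568054 [ 2.4922982e-01 -9.6844435e-01  4.3260910e+02  4.6489520e+02]
0 -75.56803 [ 2.4923016e-01 -9.6844429e-01  4.3511133e+02  4.6412082e+02]
[[200, [236, 236, 237, 236, 236, 237, 237, 238, 237, 236, 238, 234, 202, 192, 193, 190]], [220, [175, 174, 172, 169, 235, 238, 237, 238, 236, 236, 239, 218, 194, 194, 191, 193]], [290, [162, 167, 172, 171, 209, 239, 241, 239, 239, 220, 202, 200, 203, 198, 199, 206]], [308, [236, 237, 236, 238, 237, 235, 236, 237, 232, 207, 202, 203, 204, 202, 205, 204]]]
corners tool [[126.5, -32.0], [127.0, 26.7], [36.8, 31.2], [36.2, -31.0]] w 58.7 len 90.3 yaw in tool -1.74
plane slope x,y deg [1.62 0.15] z at x=75 36.0 edge mid [126.7  -2.6  38. ]
cover near rim [[460.36336683 487.9496047   19.3       ]]
```

```bash
python3 -m inch '[[[-1,-0.02,0,0.05,0,0,0.007],[-1,-0.02,0,0.1,0,0,0.007],[-1,-0.02,0,0.1,0,0,0.007]]]'|grep -E "eef|ft"
python3 -m inch '[[[-1,0,0,0.02,0,0,0],[-1,0,0,0.02,0,0,0]]]'|grep -E "eef|ft"
python3 -m inch '[[[-1,0,0,0.02,0,0,0],[-1,0,0,0.02,0,0,0]]]'|grep -E "eef|ft"
python3 -c "
from h import *
o=readout.get_obs();print(o['eef_pos'],o['ft_force'],o['torque'])"
```

```text
eef_pos: [324.5, 453.8, 63.0]
ft_force: [-0.5, -0.5, -1.5]
eef_pos: [324.9, 454.0, 61.3]
ft_force: [0.7, 0.4, -1.2]
eef_pos: [325.0, 454.0, 59.3]
ft_force: [-1.2, -0.2, -1.9]
[325.04194529 454.02845892  59.3175202 ] [-1.19819885 -0.15894351 -1.90948395] [-0.05916691  0.11998918  0.02099814]
```

```bash
for i in 1 2; do :; done
python3 -m inch '[[[-1,0,0,0.01,0,0,0],[-1,0,0,0.01,0,0,0]]]'|grep -E "eef|ft"
python3 -m inch '[[[-1,0,0,0.01,0,0,0],[-1,0,0,0.01,0,0,0]]]'|grep -E "eef|ft"
python3 -c "
from h import *
o=readout.get_obs();print(o['eef_pos'],o['ft_force'],o['torque'])
c=cam('side');cv2.imwrite('pics/s1.png',cv2.resize(c['frame'][130:220,210:290],None,fx=7,fy=6,interpolation=cv2.INTER_CUBIC))"
```

```text
eef_pos: [325.1, 454.0, 58.5]
ft_force: [0.2, -1.1, -1.3]
eef_pos: [325.1, 454.1, 57.5]
ft_force: [-1.2, 0.1, -0.8]
[325.07899211 454.05915738  57.47447082] [-1.19621975  0.13831179 -0.77393655] [ 0.00585775  0.05439386 -0.03118477]
```

```bash
T='from h import *
o=readout.get_obs();print(o["eef_pos"].round(2),o["ft_force"].round(2),o["torque"].round(3))'
python3 -m inch '[[[-1,0,0,0.01,0,0,0],[-1,0,0,0.01,0,0,0],[-1,0,0,0.01,0,0,0]]]'>/dev/null; python3 -c "$T"
python3 -m inch '[[[-1,0,0,0.01,0,0,0],[-1,0,0,0.01,0,0,0],[-1,0,0,0.01,0,0,0]]]'>/dev/null; python3 -c "$T"
python3 -c "
from h import *
c=cam('wrist');blade(c,[(195,11),(313,10),(311,184),(208,185)])"
```

```text
[325.11 454.07  56.54] [ 0.36 -0.02 -1.75] [ 0.041  0.068 -0.039]
[325.14 454.08  55.54] [ 0.72 -0.15 -1.97] [-0.016  0.112 -0.025]
corners tool [[126.5, -32.0], [127.0, 26.7], [36.8, 31.2], [36.2, -31.0]] w 58.7 len 90.3 yaw in tool -1.74
plane slope x,y deg [1.61 0.17] z at x=75 36.0 edge mid [126.7  -2.6  38. ]
```

```bash
T='from h import *
o=readout.get_obs();print(o["eef_pos"].round(2),o["ft_force"].round(2),o["torque"].round(3))'
python3 -m inch '[[[-1,0,0,0.01,0,0,0],[-1,0,0,0.01,0,0,0],[-1,0,0,0.01,0,0,0]]]'>/dev/null; python3 -c "$T"
python3 -m inch '[[[-1,0,0,0.01,0,0,0],[-1,0,0,0.01,0,0,0],[-1,0,0,0.01,0,0,0]]]'>/dev/null; python3 -c "$T"
python3 -m inch '[[[-1,0,0,0.01,0,0,0],[-1,0,0,0.01,0,0,0],[-1,0,0,0.01,0,0,0]]]'>/dev/null; python3 -c "$T"
python3 -c "
from h import *
c=cam('wrist');blade(c,[(195,11),(313,10),(311,184),(208,185)])"
```

```text
[325.17 454.05  54.54] [ 0.79  0.41 -1.63] [-0.035  0.097 -0.015]
[325.23 454.13  53.55] [ 0.37 -0.68 -1.76] [-0.017  0.042  0.019]
[325.2  454.19  52.6 ] [-0.55  0.41 -0.54] [-0.002  0.051 -0.02 ]
corners tool [[126.5, -32.0], [127.0, 26.7], [36.8, 31.2], [36.2, -31.0]] w 58.7 len 90.3 yaw in tool -1.74
plane slope x,y deg [0.93 0.13] z at x=75 35.2 edge mid [126.7  -2.6  38. ]
```

The blade edge touches the board at TCP z ≈ 54 and the blade is now nearly level. I'll add a slight edge-down tilt and push gently.

```bash
T='from h import *
o=readout.get_obs();print(o["eef_pos"].round(2),o["ft_force"].round(2),o["torque"].round(3),pose()[1].as_euler("xyz",degrees=True).round(2))'
python3 -m inch '[[[-1,0,0,0,0,-0.005,0],[-1,0,0,0,0,-0.005,0]]]'>/dev/null; python3 -c "$T"
python3 -m inch '[[[-1,0.03,-0.001,0,0,0,0],[-1,0.06,-0.002,0,0,0,0],[-1,0.1,-0.003,0,0,0,0],[-1,0.14,-0.004,0.001,0,0,0],[-1,0.18,-0.005,0.001,0,0,0],[-1,0.22,-0.007,0.001,0,0,0],[-1,0.26,-0.008,0.002,0,0,0],[-1,0.3,-0.009,0.002,0,0,0],[-1,0.3,-0.009,0.002,0,0,0]]]'>/dev/null; python3 -c "$T"
python3 -c "
from h import *
c=cam('wrist');blade(c,[(195,11),(313,10),(311,184),(208,185)]);cv2.imwrite('pics/w6.png',c['frame'])
c=cam('top');cv2.imwrite('pics/t6.png',cv2.resize(c['frame'][150:260,80:240],None,fx=5,fy=5,interpolation=cv2.INTER_CUBIC))"
```

```text
[325.46 454.2   52.69] [-0.98 -0.43 -1.28] [ 0.03   0.138 -0.   ] [-179.98   -0.53   12.67]
[355.51 461.84  52.81] [ 0.09  0.22 -0.2 ] [-0.032  0.036  0.027] [-179.97   -0.62   12.64]
corners tool [[126.5, -32.0], [127.0, 26.7], [36.8, 31.2], [36.2, -31.0]] w 58.7 len 90.3 yaw in tool -1.74
plane slope x,y deg [0.41 0.  ] z at x=75 34.5 edge mid [126.7  -2.6  38. ]
```

View pics/w6.png

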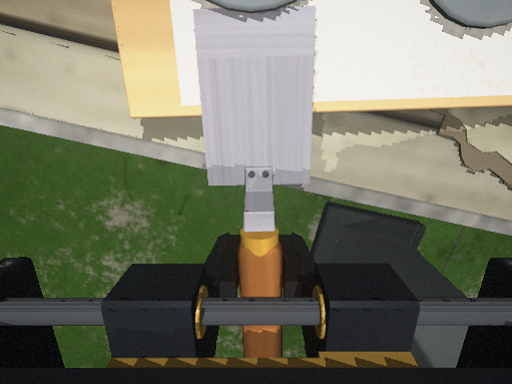

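The cover's near rim is at px (255,10), on the blade edge (row 11), so the blade is pushing the cover. I'll continue, slower toward the fence.

```bash
T='from h import *
o=readout.get_obs();print(o["eef_pos"].round(2),o["ft_force"].round(2),o["torque"].round(3),pose()[1].as_euler("xyz",degrees=True).round(2))'
python3 -m inch '[[[-1,0.02,-0.001,0,0,0,0],[-1,0.045,-0.001,0,0,0,0],[-1,0.07,-0.002,0.001,0,0,0],[-1,0.09,-0.003,0.001,0,0,0],[-1,0.11,-0.003,0.001,0,0,0],[-1,0.125,-0.004,0.001,0,0,0],[-1,0.14,-0.004,0.001,0,0,0],[-1,0.15,-0.005,0.001,0,0,0]]]'>/dev/null; python3 -c "$T"
python3 -m inch '[[[-1,0.01,0,0,0,0,0],[-1,0.02,0,0,0,0,0],[-1,0.03,-0.001,0,0,0,0],[-1,0.04,-0.001,0,0,0,0],[-1,0.05,-0.002,0,0,0,0],[-1,0.06,-0.002,0,0,0,0]]]'>/dev/null; python3 -c "$T"
python3 -m inch '[[[-1,0.01,0,0,0,0,0],[-1,0.02,0,0,0,0,0],[-1,0.03,-0.001,0,0,0,0],[-1,0.03,-0.001,0,0,0,0]]]'>/dev/null; python3 -c "$T"
python3 -m inch '[[[-1,0.01,0,0,0,0,0],[-1,0.02,0,0,0,0,0],[-1,0.03,-0.001,0,0,0,0],[-1,0.03,-0.001,0,0,0,0]]]'>/dev/null; python3 -c "$T"
python3 -c "
from h import *
c=cam('wrist');blade(c,[(195,11),(313,10),(311,184),(208,185)]);cv2.imwrite('pics/w7.png',c['frame'])
print(c['frame'].max(2)[:60:2,255].tolist())"
```

```text
[368.81 465.38  52.74] [-3.75  0.07  3.01] [-0.247  0.625  0.033] [-179.99   -0.53   12.69]
[374.48 466.85  52.79] [-4.41 -1.38  3.65] [-0.202  0.788  0.016] [-180.     -0.52   12.69]
[377.79 467.71  52.88] [-3.09 -0.96  3.92] [-0.211  0.737 -0.001] [-179.99   -0.56   12.68]
[380.52 468.42  52.91] [-4.88 -0.97  4.23] [-0.241  0.771 -0.005] [-179.99   -0.54   12.68]
corners tool [[126.5, -32.0], [127.0, 26.7], [36.8, 31.2], [36.2, -31.0]] w 58.7 len 90.3 yaw in tool -1.74
plane slope x,y deg [-0.75  0.07] z at x=75 33.9 edge mid [126.7  -2.6  38. ]
[164, 165, 163, 160, 165, 166, 160, 164, 163, 168, 157, 144, 121, 59, 110, 134, 128, 130, 129, 120, 200, 198, 198, 193, 204, 198, 205, 203, 199, 199]
```

Run:
```python
from h import *
c=cam("wrist");d=np.array([.969,.247]);C=np.array([506,498.2])
for r in (26,39): 
    X=onplane(c,[(255,r)],22)[0,:2];print(r,X,"rim shift",(X-(C-48*d))@d)
t=cam("top");g=t["frame"].astype(int)
m=((g.max(2)>125)&(g.max(2)<190)&(g.max(2)-g.min(2)<25)).astype(np.uint8)*255
k=np.zeros_like(m);k[175:250,85:210]=255
cs,_=cv2.findContours(cv2.morphologyEx(m&k,cv2.MORPH_OPEN,np.ones((5,5))),cv2.RETR_EXTERNAL,cv2.CHAIN_APPROX_NONE)
for q in cs:
    if cv2.contourArea(q)<200: continue
    X=onplane(t,q[:,0,:].astype(float),23)[:,:2].astype(np.float32);print(cv2.minEnclosingCircle(X))
```

```text
26 [496.11660578 496.56611655] rim shift 38.01798178604506
39 [490.64505229 495.36315116] rim shift 32.41891401043221
((433.3460998535156, 306.12158203125), 99.25284576416016)
((529.945556640625, 388.2272033691406), 37.638267517089844)
((547.5905151367188, 503.986328125), 58.78000259399414)
((560.637939453125, 278.8959655761719), 58.37252426147461)
```

View pics/w7.png

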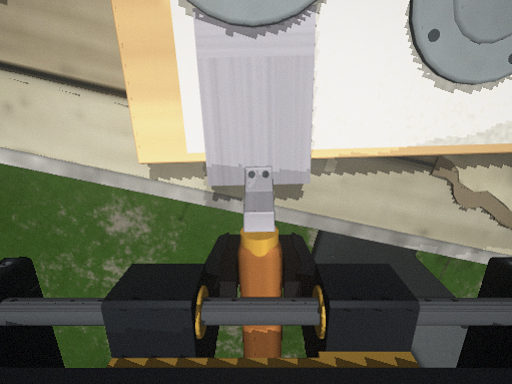

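The near rim is at row 26, which is 38.0 mm of shift against 38.5 predicted. The cover is at the fence and the blade is already about 15 mm under it at about 5 N. I'll slide on under.

```bash
T='from h import *
o=readout.get_obs();print(o["eef_pos"].round(2),o["ft_force"].round(2),o["torque"].round(3),pose()[1].as_euler("xyz",degrees=True).round(2))'
python3 -m inch '[[[-1,0.02,-0.001,0,0,0,0],[-1,0.05,-0.001,0.001,0,0,0],[-1,0.08,-0.002,0.001,0,0,0],[-1,0.11,-0.003,0.001,0,0,0],[-1,0.14,-0.004,0.001,0,0,0],[-1,0.17,-0.005,0.002,0,0,0],[-1,0.2,-0.006,0.002,0,0,0],[-1,0.22,-0.006,0.002,0,0,0]]]'>/dev/null; python3 -c "$T"
python3 -m inch '[[[-1,0.03,-0.001,0,0,0,0],[-1,0.06,-0.002,0.001,0,0,0],[-1,0.09,-0.003,0.001,0,0,0],[-1,0.12,-0.004,0.001,0,0,0],[-1,0.15,-0.005,0.001,0,0,0],[-1,0.18,-0.006,0.002,0,0,0],[-1,0.2,-0.006,0.002,0,0,0],[-1,0.22,-0.007,0.002,0,0,0]]]'>/dev/null; python3 -c "$T"
python3 -c "
from h import *
c=cam('wrist');blade(c,[(195,11),(313,10),(311,184),(208,185)]);cv2.imwrite('pics/w8.png',c['frame'])
print(c['frame'].max(2)[20:150:2,240].tolist())
d=np.array([.969,.247]);C=np.array([506,498.2])
for r in (60,80,100,120,140):
    X=onplane(c,[(255,r)],24)[0,:2];print(r,'rim shift',(X-(C-48*d))@d)"
```

```text
[400.73 473.92  53.21] [-6.98 -1.65  9.43] [-0.36   1.362  0.024] [-179.99   -0.43   12.72]
[420.78 479.23  53.28] [-10.86  -1.9   11.6 ] [-0.558  1.953 -0.013] [179.99  -0.29  12.73]
corners tool [[126.5, -32.0], [127.0, 26.7], [36.8, 31.2], [36.2, -31.0]] w 58.7 len 90.3 yaw in tool -1.74
plane slope x,y deg [-7.31 -0.11] z at x=75 31.0 edge mid [126.7  -2.6  38. ]
[159, 157, 156, 154, 158, 158, 154, 156, 156, 154, 157, 152, 153, 147, 151, 150, 148, 151, 145, 139, 120, 151, 162, 156, 160, 162, 159, 158, 161, 155, 159, 155, 156, 156, 159, 158, 157, 159, 159, 154, 156, 157, 156, 156, 154, 148, 116, 119, 117, 119, 118, 115, 171, 180, 182, 181, 181, 181, 180, 184, 180, 182, 183, 182, 184]
60 rim shift 64.29670384488178
80 rim shift 55.11897174283209
100 rim shift 45.53821560380541
120 rim shift 35.52829219538474
140 rim shift 25.060753183409492
```

View pics/w8.png

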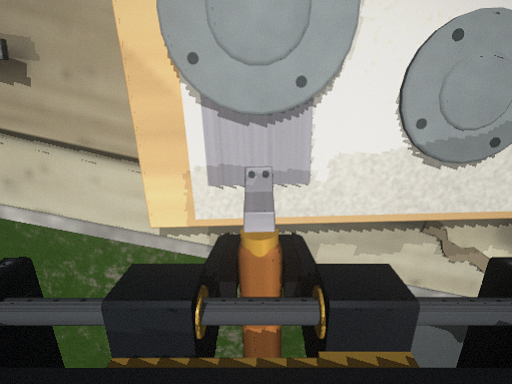

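```bash
T='from h import *
o=readout.get_obs();print(o["eef_pos"].round(2),o["ft_force"].round(2),o["torque"].round(3),pose()[1].as_euler("xyz",degrees=True).round(2))'
python3 -m inch '[[[-1,0.02,-0.001,-0.003,0,0,0],[-1,0.05,-0.002,-0.003,0,0,0],[-1,0.08,-0.003,-0.003,0,0,0],[-1,0.11,-0.003,-0.003,0,0,0],[-1,0.14,-0.004,-0.003,0,0,0],[-1,0.17,-0.005,-0.003,0,0,0],[-1,0.2,-0.006,-0.003,0,0,0],[-1,0.22,-0.006,-0.003,0,0,0]]]'>/dev/null; python3 -c "$T"
python3 -m inch '[[[-1,0.01,0,0,0,0,0],[-1,0.03,-0.001,0,0,0,0],[-1,0.05,-0.002,0,0,0,0],[-1,0.07,-0.002,0,0,0,0]]]'>/dev/null; python3 -c "$T"
python3 -c "
from h import *
c=cam('wrist');cv2.imwrite('pics/w9.png',c['frame'])
print(c['frame'].max(2)[120:190:2,225].tolist());print(c['frame'].max(2)[120:190:2,258].tolist())"
```

```text
[442.21 484.73  53.69] [-9.31 -2.5  11.67] [-0.514  1.949 -0.035] [179.99  -0.3   12.73]
[448.69 486.48  53.72] [-8.9  -2.49 10.12] [-0.497  1.869 -0.048] [179.99  -0.28  12.74]
[154, 152, 156, 152, 158, 154, 157, 158, 154, 149, 155, 155, 152, 154, 152, 154, 149, 153, 151, 143, 117, 116, 99, 96, 90, 120, 151, 146, 149, 145, 151, 148, 143, 168, 162]
[148, 141, 126, 141, 150, 152, 150, 153, 154, 150, 153, 150, 152, 150, 149, 156, 152, 152, 148, 150, 151, 158, 154, 149, 114, 112, 111, 111, 143, 154, 148, 151, 149, 153, 148]
```

```bash
T='from h import *
o=readout.get_obs();print(o["eef_pos"].round(2),o["ft_force"].round(2),o["torque"].round(3))'
python3 -m inch '[[[-1,0.01,0,0,0,0,0],[-1,0.02,-0.001,0,0,0,0],[-1,0.03,-0.001,0,0,0,0]]]'>/dev/null; python3 -c "$T"
python3 -m inch '[[[-1,0.01,0,0,0,0,0],[-1,0.02,-0.001,0,0,0,0],[-1,0.02,-0.001,0,0,0,0]]]'>/dev/null; python3 -c "$T"
python3 -c "
from h import *
c=cam('wrist');cv2.imwrite('pics/w10.png',cv2.resize(c['frame'][:260,80:440],None,fx=2,fy=2))"
```

```text
[453.16 487.4   53.62] [-7.26 -1.07  5.58] [-0.307  1.179  0.026]
[455.45 487.94  53.64] [-5.65 -0.86  5.63] [-0.295  1.156  0.043]
```

View pics/w10.png

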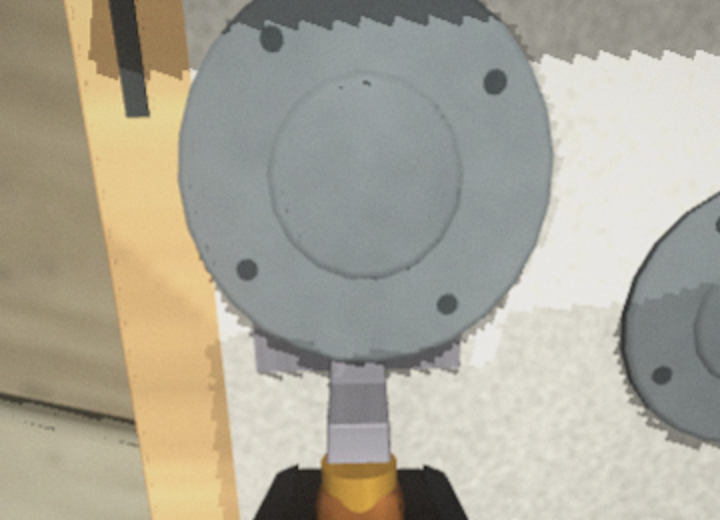

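That picture shows the cover nearly at the neck, rim at crop row ~360 and neck starting ~365, with the cover centred on the blade. I have now viewed 12 pictures, over the limit of 10, so I won't view any more and will work from numbers only. Next I'll make the last contact with the neck by force.

```bash
T='from h import *
o=readout.get_obs();print(o["eef_pos"].round(2),o["ft_force"].round(2),o["torque"].round(3))'
python3 -m inch '[[[-1,0.01,0,0,0,0,0],[-1,0.01,0,0,0,0,0],[-1,0.01,0,0,0,0,0]]]'>/dev/null; python3 -c "$T"
python3 -m inch '[[[-1,0.01,0,0,0,0,0],[-1,0.01,0,0,0,0,0],[-1,0.01,0,0,0,0,0]]]'>/dev/null; python3 -c "$T"
python3 -m inch '[[[-1,0.01,0,0,0,0,0],[-1,0.01,0,0,0,0,0],[-1,0.01,0,0,0,0,0]]]'>/dev/null; python3 -c "$T"
cat >> h.py <<'E'
def cover(c,zt=31.):
    "cover outline (grey, below the dark-shadow limit) in the tool frame at tool height zt: circle fit to the outer contour; plane slope of its flat"
    g=c["frame"].astype(int); m=((g.max(2)>120)&(g.max(2)<172)&(g.max(2)-g.min(2)>4)&(g.max(2)-g.min(2)<32)).astype(np.uint8)
    T=np.array(c["T_tool_cam"]); h,w=m.shape
    v,u=np.mgrid[:h,:w]; s=slopes(c,np.c_[u.ravel(),v.ravel()].astype(float))
    X=((np.c_[s,np.ones(len(s))]*c["range_z"].reshape(-1,1))@T[:3,:3].T+T[:3,3]).reshape(h,w,3)
    near=(np.abs(X[...,2]-zt)<5)&(np.abs(X[...,1])<60)&(X[...,0]>25)&(X[...,0]<145)
    return X,near,m
E
python3 - <<'E'
from h import *
c=cam("wrist");X,near,m=cover(c)
for v in range(20,184,20): print(v,X[v,258].round(1),c["frame"][v,258],X[v,215].round(1))
print([ (v,X[v,258].round(1).tolist(),c["frame"].max(2)[v,258]) for v in range(172,192,2)])
E
```

```text
[456.16 488.11  53.64] [-6.27 -0.02  7.57] [-0.263  1.171 -0.046]
[456.69 488.27  53.64] [-8.15 -2.21  7.75] [-0.454  1.375 -0.019]
[456.81 488.27  53.61] [-8.96 -2.69  9.02] [-0.487  1.642  0.02 ]
20 [120.4  -0.6  28.8] [163 161 156] [120.3 -20.9  28.5]
40 [111.7  -0.6  27.2] [151 148 143] [111.6 -21.1  26.9]
60 [103.   -0.6  26.5] [158 155 147] [103.1 -21.7  27.8]
80 [93.9 -0.6 25.8] [157 158 147] [ 94.  -22.1  27.5]
100 [84.6 -0.6 26.9] [158 156 149] [ 84.6 -22.5  26.6]
120 [74.9 -0.6 25. ] [151 149 142] [ 74.8 -22.9  26.3]
140 [64.5 -0.7 26.7] [129 131 124] [ 64.4 -23.6  27.2]
160 [53.7 -0.7 26.9] [148 149 144] [ 53.6 -24.2  27.5]
180 [42.4 -0.7 27.2] [122 125 118] [ 40.  -26.1  35.5]
[(172, [47.4, -0.7, 25.1], np.uint8(148)), (174, [45.9, -0.7, 26.7], np.uint8(155)), (176, [44.9, -0.7, 26.3], np.uint8(127)), (178, [43.7, -0.7, 26.6], np.uint8(129)), (180, [42.4, -0.7, 27.2], np.uint8(125)), (182, [40.8, -0.7, 28.4], np.uint8(87)), (184, [39.3, -0.7, 29.5], np.uint8(122)), (186, [38.8, -0.7, 27.4], np.uint8(153)), (188, [37.7, -0.7, 26.9], np.uint8(151)), (190, [36.7, -0.7, 26.3], np.uint8(154))]
```

The TCP has stalled with force rising to 9 N and the rim at tool x ≈ 41.5, where the neck is. The cover is seated, so I'll relieve the pressure, pitch up slightly and lift slowly.

```bash
cat >> h.py <<'E'
def flat(c=None):
    "plane of cover's flat + rim row in tool frame"
    c=c or cam("wrist");X,_,_=cover(c)
    P=np.vstack([X[v,u] for v in range(10,170,3) for u in (198,204,210,216,300,306,312,318) if abs(v-60)<105])
    P=P[(P[:,2]>15)&(P[:,2]<34)&(P[:,0]>48)]
    a=np.linalg.lstsq(np.c_[P[:,:2],np.ones(len(P))],P[:,2],rcond=None)[0]
    k=np.abs(P[:,2]-np.c_[P[:,:2],np.ones(len(P))]@a)<2
    a=np.linalg.lstsq(np.c_[P[k,:2],np.ones(k.sum())],P[k,2],rcond=None)[0]
    e=pose()[1].as_euler("xyz",degrees=True);o=readout.get_obs()
    col=X[150:190,258]; gr=c["frame"].max(2)[150:190,258]
    print("slope x,y deg",np.degrees(np.arctan(a[:2])).round(2),"n",k.sum(),"tool rpy",e.round(2),"pos",pose()[0].round(1),"F",np.round(o["ft_force"],1),"tau",np.round(o["torque"],2),"z75",(a@[75,0,1]).round(1))
    print("world tilt, edge-up +:",(-np.degrees(np.arctan(a[0]))-e[1]).round(2))
E
python3 -c "
from h import *
flat()"
python3 -m inch '[[[-1,-0.015,0,0,0,0,0],[-1,-0.03,0,0,0,0,0],[-1,-0.03,0,0,0,0,0]]]'|grep -E "eef|ft"
python3 -m inch '[[[-1,-0.01,0,-0.01,0,0.011,0],[-1,-0.02,0,-0.02,0,0.022,0],[-1,-0.02,0,-0.04,0,0.03,0],[-1,-0.02,0,-0.06,0,0.03,0],[-1,-0.02,0,-0.06,0,0.03,0]]]'|grep -E "eef|ft"
python3 -c "
from h import *
flat()"
```

```text
slope x,y deg [ 1.78 -0.15] n 402 tool rpy [179.98  -0.31  12.72] pos [456.8 488.2  53.6] F [-8.5 -2.   8.6] tau [-0.44  1.67 -0.08] z75 27.3
world tilt, edge-up +: -1.47
eef_pos: [456.7, 488.2, 53.6]
ft_force: [-3.3, 0.1, 3.2]
eef_pos: [454.6, 487.2, 59.5]
ft_force: [0.3, 0.2, -2.2]
slope x,y deg [3.82 0.08] n 377 tool rpy [-180.     -3.29   12.67] pos [454.7 487.3  59.5] F [-0.2 -0.5 -3.1] tau [-0.03  0.28 -0.03] z75 30.2
world tilt, edge-up +: -0.52
```

```bash
python3 -m inch '[[[-1,-0.01,0,-0.02,0,0.01,0],[-1,-0.02,0,-0.05,0,0.02,0],[-1,-0.02,0,-0.09,0,0.033,0],[-1,-0.03,0,-0.13,0,0.033,0],[-1,-0.03,0,-0.16,0,0.033,0],[-1,-0.03,0,-0.16,0,0.033,0]]]'|grep -E "eef|ft"
python3 -c "
from h import *
flat()"
python3 -m inch '[[[-1,0,0,0,0,0,0],[-1,0,0,0,0,0,0],[-1,0,0,0,0,0,0]]]'|grep -E "eef|ft"
python3 -c "
from h import *
flat()"
```

```text
eef_pos: [450.4, 487.0, 76.4]
ft_force: [-0.1, 1.3, -3.3]
slope x,y deg [3.77 0.07] n 329 tool rpy [-179.95   -6.28   12.69] pos [450.5 486.9  76. ] F [ 0.6 -0.3 -2.4] tau [ 0.02  0.38 -0.02] z75 30.9
world tilt, edge-up +: 2.51
eef_pos: [450.3, 486.3, 75.0]
ft_force: [-0.1, -0.8, -2.9]
slope x,y deg [ 3.68 -0.05] n 326 tool rpy [179.99  -6.2   12.67] pos [450.3 486.3  75. ] F [-0.2 -0.5 -3.3] tau [-0.12  0.38  0.08] z75 31.0
world tilt, edge-up +: 2.51
```

Run:
```python
from h import *
c=cam("top");P=cloud(c);f=c["frame"]
m=(P[...,2]>28)&(P[...,2]<75)&(P[...,0]>390)&(P[...,0]<570)&(P[...,1]>-140)&(P[...,1]<50)
m=cv2.morphologyEx(m.astype(np.uint8),cv2.MORPH_OPEN,np.ones((2,2)))
n,l,st,ce=cv2.connectedComponentsWithStats(m)
for i in range(1,n):
    if st[i,4]<15: continue
    X=P[l==i]; print(st[i],cv2.minAreaRect(X[:,:2].astype(np.float32)),X[:,2].mean().round(1),np.percentile(X[:,2],[5,95]).round(1))
gray=cv2.cvtColor(f,cv2.COLOR_BGR2GRAY)
sub=gray[190:245,262:318]
for r in range(0,55,2): print(190+r,' '.join('%3d'%x for x in sub[r,::2]))
```

```text
[300 185  10   5  24] ((559.8447265625, -112.03684997558594), (11.590880393981934, 35.40236282348633), 15.96437931060791) 30.9 [ 7.9 49.2]
[269 195  32  14 247] ((410.307373046875, 14.815338134765625), (90.10503387451172, 322.00482177734375), 63.09986877441406) 52.8 [ 6.  57.9]
[276 227  33  12 205] ((361.78485107421875, -1.729278564453125), (78.89485931396484, 238.264404296875), 48.591678619384766) 62.1 [ 1.6 62.2]
190 139 153 165 166 166 167 165 165 166 163 163 166 165 162 153 137 178 173 182 154 135 137 137 115 144 156 156 160
192 163 166 165 165 165 163 162 163 167 168 168 167 166 164 158 120 166 173 150 130 135 129 112 110 143 152 154 158
194 160 161 162 162 162 163 165 167 169 168 168 167 163 155 153 120 109 114  88  95  92  91 106 114 143 157 158 162
196 168 168 165 165 166 166 166 166 164 155 151 130 123 101  87  81  69  66  78 130 112 120 133 137 159 185 188 194
198 170 171 174 166 154 150 132 129 115  89  82  70  67  65  70  67  75  74  93 160 143 150 160 160 195 212 218 218
200 215 213 214 174  99  88  75  66  63  70  65  67  76  77  88  96 101 106 103 160 178 167 170 187 
[... 1867 characters left out ...]
 220
234 217 217 215 212 212 209 182 107 100  95  94  95 105 110 129 142 148 163 169 172 173 171 192 223 224 223 222 220
236 214 214 213 211 208 205 191 114  96 113 135 141 160 169 170 176 177 177 176 175 173 172 179 219 223 219 219 221
238 212 212 211 210 209 205 202 157 138 160 173 174 174 176 176 174 173 176 177 176 175 173 171 209 222 219 217 221
240 212 212 210 208 208 209 211 180 150 167 176 175 174 176 177 173 172 175 177 178 178 177 173 192 222 218 216 217
242 213 213 210 209 210 210 212 185 152 158 171 176 173 175 177 177 176 175 175 176 178 176 170 185 222 221 219 219
244 214 213 211 212 213 211 212 203 158 151 152 170 173 173 174 173 171 168 165 161 161 159 156 162 199 208 202 201
```

```bash
python3 -m inch '[[[-1,0,0,-0.03,0,0,0],[-1,0,0,-0.1,0,0,0],[-1,0,0,-0.22,0,0,0],[-1,0,0,-0.38,0,0,0],[-1,0,0,-0.56,0,0,0],[-1,0,0,-0.74,0,0,0],[-1,0,0,-0.88,0,0,0],[-1,-0.01,0.02,-0.96,0,0,0],[-1,-0.02,0.07,-1,0,0,0],[-1,-0.04,0.16,-1,0,0,0],[-1,-0.07,0.28,-1,0,0,0],[-1,-0.11,0.44,-1,0,0,0]]]'|grep -E "eef|ft|time"
python3 -m inch '[[[-1,-0.05,0.18,0,0,0,0],[-1,-0.1,0.38,-0.01,0,0,0],[-1,-0.15,0.58,-0.01,0,0,0],[-1,-0.2,0.78,-0.02,0,0,0],[-1,-0.25,0.98,-0.03,0,0,0]]]'|grep -E "eef"
python3 -m inch '[[[-1,-0.05,0.2,0,0,0,0],[-1,-0.1,0.4,-0.01,0,0,0],[-1,-0.15,0.6,-0.01,0,0,0],[-1,-0.2,0.8,-0.02,0,0,0],[-1,-0.25,0.98,-0.03,0,0,0]]]'|grep -E "eef"
python3 -m inch '[[[-1,-0.05,0.2,0,0,0,0],[-1,-0.1,0.4,-0.01,0,0,0],[-1,-0.15,0.6,-0.01,0,0,0],[-1,-0.2,0.76,-0.02,0,0,0],[-1,-0.23,0.87,-0.03,0,0,0],[-1,-0.23,0.94,-0.03,0,0,0],[-1,-0.23,0.97,-0.03,0,0,0],[-1,-0.23,0.97,-0.03,0,0,0]]]'|grep -E "eef"
python3 - <<'E'
from h import *
c=cam("wrist");flat(c);np.savez("rk.npz",P=cloud(c),f=c["frame"]);print(np.degrees(readout.get_obs()["qpos"]).round())
P=cloud(c)
m=(P[...,2]>28)&(P[...,2]<70)&(P[...,0]>380)&(P[...,0]<580)&(P[...,1]>-140)&(P[...,1]<50)
m=cv2.morphologyEx(m.astype(np.uint8),cv2.MORPH_OPEN,np.ones((2,2)))
n,l,st,ce=cv2.connectedComponentsWithStats(m)
for i in range(1,n):
    if st[i,4]<15: continue
    X=P[l==i]; print(st[i],cv2.minAreaRect(X[:,:2].astype(np.float32)),np.percentile(X[:,2],[5,50,95]).round(1))
E
```

```text
time: 20.27
eef_pos: [438.0, 437.9, 172.6]
ft_force: [0.0, -1.0, -3.0]
eef_pos: [434.9, 334.9, 172.9]
eef_pos: [431.8, 233.5, 173.4]
eef_pos: [431.4, 136.0, 174.3]
slope x,y deg [3.95 0.13] n 325 tool rpy [-179.98   -6.22   12.68] pos [431.4 136.9 174.3] F [ 0.5 -0.3 -3. ] tau [-0.09  0.36 -0.02] z75 30.8
world tilt, edge-up +: 2.27
[ -25.   35.    2.  129.    1.    9. -102.]
[ 404  140  108   35 2430] ((515.0826416015625, 12.7689208984375), (22.97124481201172, 277.9966125488281), 5.850586891174316) [43.4 45.7 61. ]
[ 382  241  106   37 2603] ((429.841796875, 7.445556640625), (312.593017578125, 65.44081115722656), 75.7998275756836) [43.8 46.8 61. ]
```

Run:
```python
from h import *
d=np.load("rk.npz");P=d["P"]
B=(P[...,0]>380)&(P[...,0]<580)&(P[...,1]>-140)&(P[...,1]<50)
bench=B&(np.abs(P[...,2])<8);print("bench z median",np.median(P[bench][:,2]))
def comp(lo,hi):
    m=(B&(P[...,2]>lo)&(P[...,2]<hi)).astype(np.uint8)
    m=cv2.erode(m,np.ones((3,3)))
    n,l,st,ce=cv2.connectedComponentsWithStats(m);return [P[l==i] for i in range(1,n) if st[i,4]>150]
R0=comp(41,49)
ax=[]
for X in R0:
    r=cv2.minAreaRect(X[:,:2].astype(np.float32));v=cv2.fitLine(X[:,:2].astype(np.float32),cv2.DIST_HUBER,0,.01,.01).ravel()
    ax.append(v);print("runner",len(X),np.array(r[0]).round(1),np.array(r[1]).round(1),"yaw",np.degrees(np.arctan2(v[1],v[0])).round(2),"med z",np.median(X[:,2]).round(1))
yaw=np.radians(np.mean([np.degrees(np.arctan2(v[1],v[0]))%180 for v in ax]));u=np.array([np.cos(yaw),np.sin(yaw)]);w=np.array([-u[1],u[0]])
print("yaw",np.degrees(yaw))
for X in R0:
    s=X[:,:2]@u;t=X[:,:2]@w;print("s",np.percentile(s,[0,1,50,99,100]).round(1),"t",np.percentile(t,[0,1,5,50,95,99,100]).round(1))
A=P[B&(P[...,2]>30)&(P[...,2]<70)];s=A[:,:2]@u;t=A[:,:2]@w
hs,e=np.histogram(s,np.arange(-220,150,4));print([(int(e[i]),int(hs[i])) for i in range(len(hs)) if hs[i]>3])
ht,e=np.histogram(t,np.arange(-600,-350,3));print([(int(e[i]),int(ht[i]),int(np.median(A[(t>=e[i])&(t<e[i+1])][:,2]))) for i in range(len(ht)) if ht[i]>3])
```

```text
bench z median 4.700629650822293
runner 1139 [517.6 -39.2] [12.9 98.4] yaw -84.25 med z 45.2
runner 1095 [425.9 -49.2] [13.  98.6] yaw -83.99 med z 45.3
yaw 95.88153
s [-141.1 -139.   -90.1  -43.7  -43. ] t [-518.5 -516.3 -515.8 -511.1 -506.  -505.5 -505.4]
s [-141.9 -139.6  -90.7  -44.   -43.3] t [-425.1 -424.9 -424.3 -418.6 -412.9 -412.4 -412. ]
[(-144, 31), (-140, 116), (-136, 150), (-132, 165), (-128, 177), (-124, 198), (-120, 212), (-116, 207), (-112, 215), (-108, 200), (-104, 219), (-100, 208), (-96, 208), (-92, 206), (-88, 218), (-84, 207), (-80, 213), (-76, 208), (-72, 213), (-68, 217), (-64, 211), (-60, 217), (-56, 213), (-52, 205), (-48, 236), (-44, 183)]
[(-528, 89, 60), (-525, 332, 60), (-522, 363, 56), (-519, 370, 50), (-516, 336, 45), (-513, 337, 45), (-510, 334, 45), (-507, 292, 45), (-426, 287, 45), (-423, 278, 45), (-420, 271, 45), (-417, 280, 45), (-414, 615, 49), (-411, 447, 56), (-408, 361, 60), (-405, 61, 60)]
```

The runners fit well: gap 78, length 100, yaw 95.9°, centre ≈ (472.3,-44.3). The slab and rack sit about 4.5 mm above z = 0, which also explains the earlier contact heights. Next I'll measure the cover on the blade in the tool frame.

```bash
cat >> h.py <<'E'
def covcen(c):
    X,_,_=cover(c)
    m=((X[...,2]>18)&(X[...,2]<35.5)&(X[...,0]>35)&(X[...,0]<150)&(np.abs(X[...,1])<70)).astype(np.uint8)
    m=cv2.morphologyEx(m,cv2.MORPH_OPEN,np.ones((3,3)));cs,_=cv2.findContours(m,cv2.RETR_EXTERNAL,cv2.CHAIN_APPROX_NONE)
    q=max(cs,key=cv2.contourArea)[:,0]; q=q[(q[:,1]>3)]
    E=X[q[:,1],q[:,0]]; E=E[(np.abs(E[:,1])>12)]
    A=np.c_[2*E[:,:2],np.ones(len(E))];
    for _ in range(4):
        s=np.linalg.lstsq(A,(E[:,:2]**2).sum(1),rcond=None)[0];r=np.sqrt(s[2]+s[0]**2+s[1]**2)
        k=np.abs(np.hypot(*(E[:,:2]-s[:2]).T)-r)<1.5; E=E[k];A=A[k]
    print("cover centre tool",s[:2].round(1),"r",r.round(1),"n",len(E),"z",np.median(E[:,2]).round(1)); return s[:2],r
E
python3 - <<'E'
from h import *
c=cam("wrist");s,r=covcen(c)
u=np.array([np.cos(np.radians(95.9)),np.sin(np.radians(95.9))])
p,rt=pose()
# target tool attitude: yaw 94.2, same pitch as now (keep) ; cover centre over rack centre
e=rt.as_euler("xyz",degrees=True)
Rt=R.from_euler("xyz",[e[0],e[1],94.2],degrees=True)
off=Rt.apply([s[0],s[1],32.]);print("cover offset world",off.round(1))
for h in (175,): 
    tgt=np.array([472.3,-44.3,0])-[off[0],off[1],0]+[0,0,h]
    print("TCP target",tgt.round(1),"delta world",(tgt-p).round(1))
E
```

```text
cover centre tool [85.9  1.2] r 46.5 n 227 z 31.8
cover offset world [ -5.3  88.7 -22.5]
TCP target [ 477.6 -133.   175. ] delta world [  46.2 -270.4    0.6]
```

```bash
python3 -m inch '[[[-1,0,0.02,0,0.001,0,-0.01],[-1,0,0.06,0,0.003,0,-0.03],[-1,0,0.12,0,0.007,0,-0.06],[-1,0,0.2,0,0.011,0,-0.1],[-1,-0.01,0.3,0,0.015,0,-0.14],[-1,-0.01,0.4,0,0.02,0,-0.18],[-1,-0.02,0.5,0,0.0245,0,-0.225],[-1,-0.02,0.6,0,0.0295,0,-0.27],[-1,-0.03,0.7,0,0.0345,0,-0.315],[-1,-0.03,0.8,0,0.039,0,-0.36],[-1,-0.04,0.9,0,0.044,0,-0.405],[-1,-0.05,1,0,0.049,0,-0.45]]]'|grep -E "eef|ft|time"
python3 -m inch '[[[-1,-0.07,0.07,0,0.005,0,-0.045],[-1,-0.14,0.14,0,0.01,0,-0.09],[-1,-0.21,0.22,0,0.015,0,-0.135],[-1,-0.28,0.29,0,0.0195,0,-0.18],[-1,-0.35,0.37,0,0.0245,0,-0.225],[-1,-0.42,0.44,0,0.0295,0,-0.27],[-1,-0.49,0.51,0,0.0345,0,-0.315],[-1,-0.55,0.58,0,0.039,0,-0.36],[-1,-0.6,0.63,0,0.043,0,-0.395],[-1,-0.64,0.67,0,0.046,0,-0.425],[-1,-0.67,0.7,0,0.0485,0,-0.445],[-1,-0.69,0.72,0,0.0495,0,-0.455]]]'|grep -E "eef|ft|time"
python3 - <<'E'
from h import *
c=cam("wrist");flat(c);covcen(c)
e=pose()[1].as_euler("xyz",degrees=True);print(go([478,-135,174],Rt=R.from_euler("xyz",[180,e[1],94.2],degrees=True)))
E
```

```text
time: 22.87
eef_pos: [448.6, 37.4, 174.0]
ft_force: [-0.7, 0.4, -2.9]
time: 23.87
eef_pos: [465.6, -61.1, 166.3]
ft_force: [-0.3, 0.7, -2.4]
slope x,y deg [ 3.91 -0.04] n 331 tool rpy [179.98  -6.17  94.65] pos [465.6 -61.4 166.2] F [ 0.2 -0.5 -3.2] tau [-0.44 -0.12 -0.02] z75 30.9
world tilt, edge-up +: 2.26
cover centre tool [83.2  0.8] r 45.5 n 218 z 32.7
(array([-0.731,  0.064, -0.158]), array([-0.   , -0.   ,  0.005]))
```

```bash
python3 -m inch '[[[-1,-0.03,0,0,0,0,0],[-1,-0.09,0.01,-0.01,0,0,0.001],[-1,-0.18,0.02,-0.02,0,0,0.002],[-1,-0.3,0.03,-0.03,0,0,0.003],[-1,-0.42,0.04,-0.04,0,0,0.004],[-1,-0.54,0.05,-0.06,0,-0.004,0.005],[-1,-0.63,0.06,-0.07,0,-0.008,0.005],[-1,-0.7,0.06,-0.08,0,-0.012,0.005],[-1,-0.73,0.06,-0.08,0,-0.017,0.005],[-1,-0.73,0.06,-0.08,0,-0.017,0.005]]]'|grep -E "eef|ft|time"
python3 -m inch '[[[-1,0,0,0.04,0,0,0],[-1,0,0,0.1,0,0,0],[-1,0,0,0.2,0,0,0],[-1,0,0,0.32,0,0,0],[-1,0,0,0.43,0,0,0],[-1,0,0,0.51,0,0,0],[-1,0,0,0.56,0,0,0],[-1,0,0,0.57,0,0,0],[-1,0,0,0.57,0,0,0]]]'|grep -E "eef|ft|time"
python3 - <<'E'
from h import *
c=cam("wrist");flat(c);s,r=covcen(c);P=cloud(c);np.savez("rk2.npz",P=P,f=c["frame"])
p,rt=pose();cw=rt.apply([s[0],s[1],34])+p;print("cover world",cw.round(1))
u=np.array([np.cos(np.radians(95.9)),np.sin(np.radians(95.9))]);w=np.array([-u[1],u[0]])
B=(P[...,2]>50)&(P[...,2]<66)&(np.abs((P[...,:2]-[472.3,-44.3])@u)<62)&(np.abs(np.abs((P[...,:2]-[472.3,-44.3])@w)-57)<12)
A=P[B];t=(A[:,:2]-[472.3,-44.3])@w;ss=(A[:,:2]-[472.3,-44.3])@u
for k in (t>0,t<0):
    if k.sum()<20: print("few",k.sum());continue
    v=cv2.fitLine(A[k][:,:2].astype(np.float32),cv2.DIST_HUBER,0,.01,.01).ravel()
    print(k.sum(),"t pct",np.percentile(t[k],[2,20,50,80,98]).round(1),"s",np.percentile(ss[k],[0,1,99,100]).round(1),"yaw",np.degrees(np.arctan2(v[1],v[0]))%180,"z",np.median(A[k][:,2]))
E
```

```text
time: 24.75
eef_pos: [477.2, -133.0, 166.5]
ft_force: [0.4, 0.9, -3.6]
time: 25.5
eef_pos: [476.7, -127.6, 109.3]
ft_force: [-0.4, -0.9, -2.5]
slope x,y deg [3.82 0.1 ] n 332 tool rpy [-179.96   -4.69   94.18] pos [ 476.9 -127.8  109.7] F [-0.1  0.6 -2.9] tau [-0.38 -0.11  0.02] z75 31.0
world tilt, edge-up +: 0.87
cover centre tool [84.8  1.5] r 46.3 n 286 z 32.2
cover world [472.1 -40.6  82.8]
2615 t pct [53.1 55.  57.3 59.3 61.2] s [-49.3 -48.2  48.9  49.8] yaw 96.08667 z 58.16137133342963
2482 t pct [-60.1 -58.1 -56.2 -53.6 -51.3] s [-49.5 -48.3  49.   50. ] yaw 95.34096 z 58.656070354655284
```

```bash
cat >> h.py <<'E'
def covfit(c,tol=3.0):
    "cover circle in its own plane, tool frame"
    X,_,_=cover(c)
    m0=(X[...,2]>18)&(X[...,2]<35)&(X[...,0]>50)&(X[...,0]<120)&(np.abs(X[...,1])<40);P=X[m0]
    for _ in range(4):
        a=np.linalg.lstsq(np.c_[P[:,:2],np.ones(len(P))],P[:,2],rcond=None)[0];k=np.abs(P[:,2]-np.c_[P[:,:2],np.ones(len(P))]@a)<2.2;P=P[k]
    m=(np.abs(X[...,2]-(X[...,:2]@a[:2]+a[2]))<tol)&(X[...,0]>30)&(X[...,0]<150)&(np.abs(X[...,1])<60)
    m=cv2.morphologyEx(m.astype(np.uint8),cv2.MORPH_OPEN,np.ones((5,5)))
    cs,_=cv2.findContours(m,cv2.RETR_EXTERNAL,cv2.CHAIN_APPROX_NONE);q=max(cs,key=cv2.contourArea)[:,0];q=q[q[:,1]>2]
    E=X[q[:,1],q[:,0]];k=(np.abs(E[:,1])>12)|(E[:,0]>80);E=E[k]
    for _ in range(5):
        A=np.c_[2*E[:,:2],np.ones(len(E))];s=np.linalg.lstsq(A,(E[:,:2]**2).sum(1),rcond=None)[0];r=np.sqrt(s[2]+s[0]**2+s[1]**2)
        d=np.abs(np.hypot(*(E[:,:2]-s[:2]).T)-r);E=E[d<max(1.2,np.percentile(d,85))]
    z=a@[s[0],s[1],1];p,rt=pose();W=rt.apply([s[0],s[1],z+5])+p
    print("cover tool",s[:2].round(1),"r",r.round(1),"n",len(E),"x range",E[:,0].min().round(1),E[:,0].max().round(1),"y",E[:,1].min().round(1),E[:,1].max().round(1),"world",W.round(1));return W
E
python3 - <<'E'
from h import *
c=cam("wrist");W=covfit(c)
u=np.array([np.cos(np.radians(95.8)),np.sin(np.radians(95.8))]);w=np.array([-u[1],u[0]])
d=W[:2]-[471.7,-44.3];print("cover - rack: along",(d@u).round(1),"across",(d@w).round(1))
p,rt=pose();print("shift to centre, tool",(rt.inv().apply([-d[0],-d[1],0])/100).round(3))
E
```

```text
cover tool [87.   1.6] r 47.4 n 409 x range 40.7 128.5 y -46.5 49.6 world [472.2 -38.3  80.9]
cover - rack: along 5.9 across -1.1
shift to centre, tool [-0.059 -0.009 -0.005]
```

```bash
python3 -m inch '[[[-1,-0.02,-0.003,0.02,0,0,0],[-1,-0.04,-0.006,0.07,0,0,0],[-1,-0.06,-0.009,0.14,0,0,0],[-1,-0.075,-0.009,0.2,0,0,0],[-1,-0.083,-0.009,0.25,0,0,0],[-1,-0.083,-0.009,0.28,0,0,0],[-1,-0.083,-0.009,0.28,0,0,0],[-1,-0.083,-0.009,0.28,0,0,0]]]'|grep -E "eef|ft|time"
python3 - <<'E'
from h import *
c=cam("wrist");flat(c);W=covfit(c)
u=np.array([np.cos(np.radians(95.8)),np.sin(np.radians(95.8))]);w=np.array([-u[1],u[0]])
d=W[:2]-[471.7,-44.3];print("cover - rack: along",(d@u).round(1),"across",(d@w).round(1))
E
```

```text
time: 26.27
eef_pos: [476.3, -133.7, 80.9]
ft_force: [0.2, 0.1, -3.6]
slope x,y deg [ 4.05 -0.02] n 332 tool rpy [-179.96   -4.7    94.18] pos [ 476.4 -133.8   81.1] F [ 0.9  0.  -2.6] tau [-0.31 -0.08  0.01] z75 30.9
world tilt, edge-up +: 0.65
cover tool [86.9  1.6] r 47.4 n 411 x range 40.6 128.9 y -46.4 49.7 world [471.4 -44.3  51.9]
cover - rack: along 0.1 across 0.2
```

Cover is centred over the rack to within 0.2 mm. I'll lower straight down onto the runners.

```bash
T='from h import *
o=readout.get_obs();print(o["eef_pos"].round(2),o["ft_force"].round(2),o["torque"].round(3))'
python3 -m inch '[[[-1,-0.001,0,0.01,0,0,0],[-1,-0.002,0,0.025,0,0,0],[-1,-0.004,0,0.045,0,0,0],[-1,-0.004,0,0.05,0,0,0],[-1,-0.004,0,0.05,0,0,0]]]'>/dev/null; python3 -c "$T"
python3 -m inch '[[[-1,-0.001,0,0.01,0,0,0],[-1,-0.002,0,0.02,0,0,0],[-1,-0.003,0,0.03,0,0,0],[-1,-0.003,0,0.03,0,0,0]]]'>/dev/null; python3 -c "$T"
python3 -m inch '[[[-1,-0.001,0,0.01,0,0,0],[-1,-0.002,0,0.02,0,0,0],[-1,-0.003,0,0.03,0,0,0],[-1,-0.003,0,0.03,0,0,0]]]'>/dev/null; python3 -c "$T"
python3 -c "
from h import *
c=cam('wrist');flat(c);covfit(c)"
```

```text
[ 476.27 -133.99   75.95] [-0.14 -0.45 -2.73] [-0.328 -0.19   0.002]
[ 476.34 -133.96   72.96] [ 0.    0.19 -2.06] [-0.26  -0.09  -0.014]
[ 476.28 -134.06   69.9 ] [ 0.61  0.   -2.47] [-0.165 -0.042 -0.028]
slope x,y deg [ 4.53 -0.26] n 408 tool rpy [-179.95   -4.69   94.17] pos [ 476.3 -134.1   70. ] F [ 0.  -0.6 -1.7] tau [-0.21 -0.1   0.03] z75 24.9
world tilt, edge-up +: 0.16
cover tool [87.6  1.7] r 47.4 n 417 x range 41.2 126.9 y -46.1 49.7 world [471.4 -44.4  46.8]
```

```bash
python3 -m inch '[[[-1,-0.002,0,0.02,0,0,0],[-1,-0.004,0,0.04,0,0,0],[-1,-0.004,0,0.05,0,0,0],[-1,-0.004,0,0.05,0,0,0]]]'|grep -E "eef|ft"
python3 -m inch '[[[-1,-0.02,0.001,-0.002,0,0,0],[-1,-0.05,0.001,-0.004,0,0,0],[-1,-0.08,0.002,-0.007,0,0,0],[-1,-0.1,0.003,-0.008,0,0,0],[-1,-0.1,0.003,-0.008,0,0,0]]]'|grep -E "eef|ft"
python3 -c "
from h import *
c=cam('wrist');flat(c);covfit(c);X,_,_=cover(c)
print([(v,X[v,258].round(1).tolist()) for v in range(110,190,6)])"
```

```text
eef_pos: [476.2, -134.0, 64.8]
ft_force: [-0.4, -1.0, -1.8]
eef_pos: [477.3, -145.0, 65.0]
ft_force: [0.2, -0.0, -1.3]
slope x,y deg [ 4.18 -0.32] n 366 tool rpy [-179.96   -4.68   94.11] pos [ 477.4 -144.6   65. ] F [ 0.3  0.3 -0.8] tau [-0.13 -0.1   0.03] z75 19.9
world tilt, edge-up +: 0.5
cover tool [98.8  1.1] r 47.2 n 357 x range 53.3 125.4 y -46.5 49.1 world [471.2 -44.1  47. ]
[(110, [79.2, -0.5, 19.2]), (116, [76.3, -0.5, 19.9]), (122, [73.5, -0.5, 19.8]), (128, [70.6, -0.5, 19.5]), (134, [67.7, -0.5, 19.1]), (140, [64.8, -0.5, 18.6]), (146, [61.8, -0.5, 18.7]), (152, [58.8, -0.5, 18.1]), (158, [55.9, -0.5, 17.2]), (164, [52.4, -0.5, 19.3]), (170, [45.3, -0.6, 35.3]), (176, [42.0, -0.6, 34.2]), (182, [39.5, -0.6, 30.3]), (188, [36.8, -0.6, 27.4])]
```

The cover stayed put at (471.2,-44.1) during the first 10 mm of withdrawal, so I'll keep drawing out.

```bash
python3 -m inch '[[[-1,-0.04,0.001,-0.003,0,0,0],[-1,-0.1,0.003,-0.008,0,0,0],[-1,-0.17,0.005,-0.014,0,0,0],[-1,-0.24,0.007,-0.02,0,0,0],[-1,-0.31,0.009,-0.025,0,0,0],[-1,-0.38,0.011,-0.031,0,0,0],[-1,-0.45,0.013,-0.037,0,0,0],[-1,-0.5,0.014,-0.041,0,0,0]]]'|grep -E "eef|ft"
python3 -m inch '[[[-1,-0.1,0.003,-0.008,0,0,0],[-1,-0.22,0.006,-0.018,0,0,0],[-1,-0.36,0.01,-0.03,0,0,0],[-1,-0.5,0.014,-0.041,0,0,0],[-1,-0.62,0.017,-0.051,0,0,0],[-1,-0.68,0.019,-0.056,0,0,0],[-1,-0.7,0.019,-0.057,0,0,0],[-1,-0.7,0.019,-0.057,0,0,0]]]'|grep -E "eef|ft|time"
python3 - <<'E'
from h import *
c=cam("wrist");p,r=pose();P=cloud(c);X,_,_=cover(c)
print("spatula plane:",);blade(c,[(195,11),(313,10),(311,184),(208,185)])
print(r.as_euler("xyz",degrees=True).round(2),p.round(1))
t=cam("top");Pt=cloud(t);C=np.array([471.5,-44.3])
d=np.hypot(*(Pt[...,:2]-C).transpose(2,0,1));A=Pt[(d<40)];print("top: z over the cover",np.percentile(A[:,2],[5,50,95]).round(1),len(A))
a=np.linalg.lstsq(np.c_[A[:,:2]-C,np.ones(len(A))],A[:,2],rcond=None)[0];print("tilt deg",np.degrees(a[:2]).round(2),a[2].round(1))
m=(np.hypot(*(Pt[...,:2]-C).transpose(2,0,1))<75)&(Pt[...,2]>46.5)&(Pt[...,2]<58);g=t["frame"].astype(int)
m&=(g.max(2)>120)&(g.max(2)<190);B=Pt[cv2.morphologyEx(m.astype(np.uint8),cv2.MORPH_OPEN,np.ones((3,3)))>0][:,:2].astype(np.float32)
print("cover from top",cv2.minEnclosingCircle(B),len(B))
E
```

```text
eef_pos: [482.4, -195.4, 64.9]
ft_force: [0.0, 0.3, -2.0]
time: 29.58
eef_pos: [489.2, -264.3, 64.9]
ft_force: [0.1, -0.3, -1.3]
spatula plane:
corners tool [[125.7, -31.9], [126.2, 26.8], [36.0, 31.3], [35.3, -30.8]] w 58.7 len 90.3 yaw in tool -1.75
plane slope x,y deg [2.09 0.2 ] z at x=75 36.6 edge mid [125.9  -2.5  38. ]
[-179.96   -4.73   94.18] [ 489.3 -263.4   64.9]
top: z over the cover [-794.4   51.2   56.1] 551
tilt deg [179.96 104.09] -0.8
cover from top ((472.61444091796875, -43.20979690551758), 48.93489074707031) 619
```

The top camera puts the cover at (472.6,-43.2), z 51 (= runners + 6), so it lies flat in the rack. Next I'll lay the spatula back where it was found.

Run:
```python
from h import *
print(go([491,-316,60],Rt=R.from_euler("xyz",[180,-2.3,101.5],degrees=True)))
```

```text
(array([-0.532, -0.023,  0.006]), array([ 0.004, -0.027, -0.081]))
```

```bash
python3 -m inch '[[[-1,-0.05,0,-0.01,0,0,0],[-1,-0.13,0,-0.01,0,-0.005,-0.01],[-1,-0.24,-0.01,-0.01,0.001,-0.01,-0.03],[-1,-0.35,-0.02,0,0.002,-0.015,-0.05],[-1,-0.45,-0.02,0,0.003,-0.02,-0.07],[-1,-0.51,-0.023,0,0.004,-0.027,-0.081],[-1,-0.53,-0.023,0,0.004,-0.027,-0.081],[-1,-0.53,-0.023,0,0.004,-0.027,-0.081]]]'|grep -E "eef|ft"
python3 - <<'E'
from h import *
c=cam("wrist");blade(c,[(195,11),(313,10),(311,184),(208,185)]);print(pose()[1].as_euler("xyz",degrees=True).round(2),pose()[0])
P=cloud(c);X,_,_=cover(c)
# bench heights beside the blade and anything standing near it
m=(np.abs(X[...,1])<45)&(np.abs(X[...,1])>33)&(X[...,0]>30)&(X[...,0]<130);print("beside blade z",np.percentile(P[m][:,2],[1,10,50,90,99]).round(1))
E
```

```text
eef_pos: [490.9, -317.1, 60.6]
ft_force: [0.6, -0.3, -1.5]
corners tool [[125.7, -31.9], [126.1, 26.8], [36.0, 31.3], [35.3, -30.9]] w 58.7 len 90.3 yaw in tool -1.74
plane slope x,y deg [2.09 0.21] z at x=75 36.6 edge mid [125.9  -2.6  38. ]
[179.95  -2.27 101.46] [ 491.01724233 -316.44975838   60.68199991]
beside blade z [  3.5   4.4   5.6 122.8 124.6]
```

```bash
T='from h import *
o=readout.get_obs();print(o["eef_pos"].round(2),o["ft_force"].round(2),o["torque"].round(3))'
python3 -m inch '[[[-1,0,0,0.03,0,0,0],[-1,0,0,0.08,0,0,0],[-1,0,0,0.13,0,0,0],[-1,0,0,0.16,0,0,0],[-1,0,0,0.17,0,0,0],[-1,0,0,0.17,0,0,0]]]'>/dev/null; python3 -c "$T"
python3 -m inch '[[[-1,0,0,0.01,0,0,0],[-1,0,0,0.02,0,0,0],[-1,0,0,0.02,0,0,0]]]'>/dev/null; python3 -c "$T"
python3 -m inch '[[[-1,0,0,0.01,0,0,0],[-1,0,0,0.01,0,0,0],[-1,0,0,0.01,0,0,0]]]'>/dev/null; python3 -c "$T"
python3 -m inch '[[[-1,0,0,0.01,0,0,0],[-1,0,0,0.01,0,0,0],[-1,0,0,0.01,0,0,0]]]'>/dev/null; python3 -c "$T"
python3 -c "
from h import *
c=cam('wrist');blade(c,[(195,11),(313,10),(311,184),(208,185)])"
```

```text
[ 490.59 -315.84   43.13] [ 0.24  0.19 -1.46] [-0.127 -0.096 -0.035]
[ 490.84 -316.04   41.64] [ 0.85  0.29 -1.95] [-0.153 -0.109 -0.038]
[ 490.96 -316.3    40.97] [-0.47 -0.56  0.55] [-0.219 -0.064  0.053]
[ 491.03 -316.71   40.15] [-0.34 -3.54  4.75] [-0.458  0.089 -0.012]
corners tool [[125.7, -31.9], [126.1, 26.8], [36.0, 31.3], [35.3, -30.9]] w 58.7 len 90.3 yaw in tool -1.74
plane slope x,y deg [0.18 0.12] z at x=75 34.1 edge mid [125.9  -2.6  38. ]
```

```bash
T='from h import *
o=readout.get_obs();print(o["eef_pos"].round(2),o["ft_force"].round(2),o["torque"].round(3))'
python3 -m inch '[[[-1,0,0,-0.01,0,0,0],[-1,0,0,-0.01,0,0,0],[-1,0,0,-0.01,0,0,0]]]'>/dev/null; python3 -c "$T"
python3 -c "
from h import *
c=cam('wrist');blade(c,[(195,11),(313,10),(311,184),(208,185)])"
python3 -m inch '[[[-0.42,0,0,0,0,0,0],[-0.36,0,0,0,0,0,0],[-0.27,0,0,0,0,0,0],[-0.27,0,0,0,0,0,0],[-0.27,0,0,0,0,0,0]]]'|grep -E "eef|ft|width|finger"
python3 -c "
from h import *
c=cam('wrist');blade(c,[(195,11),(313,10),(311,184),(208,185)])"
```

```text
[ 490.96 -316.18   40.67] [-0.45 -2.38  2.68] [-0.509 -0.132 -0.011]
corners tool [[125.7, -31.9], [126.1, 26.8], [36.0, 31.3], [35.3, -30.9]] w 58.7 len 90.3 yaw in tool -1.74
plane slope x,y deg [1.03 0.13] z at x=75 35.2 edge mid [125.9  -2.6  38. ]
eef_pos: [490.7, -315.5, 40.4]
ft_force: [-0.9, 0.2, -1.0]
width: 0.37
finger_force: 0.0
corners tool [[125.6, -31.9], [126.1, 26.8], [36.0, 31.3], [35.3, -30.9]] w 58.7 len 90.3 yaw in tool -1.74
plane slope x,y deg [ 3.09 -0.01] z at x=75 36.3 edge mid [125.9  -2.6  38. ]
```

```bash
python3 -m inch '[[[-0.27,0,0,-0.05,0,0,0],[-0.27,0,0,-0.15,0,0,0],[-0.27,0.01,0,-0.3,0,0,0],[-0.27,0.02,0,-0.5,0,0,0],[-0.27,0.03,0,-0.75,0,0,0],[-0.27,0.04,0,-1,0,0,0],[-0.27,0.04,0,-1,0,0,0]]]'|grep -E "eef|ft"
python3 -m inch '[[[-0.27,-0.1,0,-0.3,0,0,0],[-0.27,-0.3,0,-0.6,0,0,0],[-0.27,-0.6,0,-1,0,0,0],[-0.27,-0.8,0,-1,0,0,0],[-0.27,-0.8,0,-1,0,0,0]]]'|grep -E "eef|ft|time"
python3 - <<'E'
from h import *
c=cam("wrist");P=cloud(c);f=c["frame"]
hsv=cv2.cvtColor(f,cv2.COLOR_BGR2HSV)
m=cv2.inRange(hsv,(5,110,80),(25,255,255)).astype(bool)&(P[...,2]>25)&(P[...,2]<60)&(np.abs(P[...,1]+350)<90)&(np.abs(P[...,0]-500)<40)
X=P[m];v=cv2.fitLine(X[:,:2].astype(np.float32),cv2.DIST_HUBER,0,.01,.01).ravel();print("handle",len(X),X.mean(0).round(1),np.degrees(np.arctan2(v[1],v[0]))%180,"z",np.percentile(X[:,2],[5,50,95]).round(1))
u=np.array([np.cos(np.radians(102.8)),np.sin(np.radians(102.8))]);w=np.array([-u[1],u[0]]);d=(P[...,:2]-[470,-240])
k=(np.abs(d@u)<35)&(np.abs(d@w)<20);A=P[k];a=np.linalg.lstsq(np.c_[A[:,:2]-[470,-240],np.ones(len(A))],A[:,2],rcond=None)[0];print("blade z",a[2].round(1),"tilt",np.degrees(a[:2]).round(2))
t=cam("top")
for n,c2 in(("top",t),("wrist",c)):
    Q=cloud(c2);C=np.array([471.7,-44.3]);q=(np.hypot(*(Q[...,:2]-C).transpose(2,0,1))<44)&(Q[...,2]>40)&(Q[...,2]<62);A=Q[q]
    if len(A)<50: print(n,"few");continue
    a=np.linalg.lstsq(np.c_[A[:,:2]-C,np.ones(len(A))],A[:,2],rcond=None)[0];print(n,"cover z",a[2].round(1),"tilt",np.degrees(a[:2]).round(2),len(A))
f0=np.load("top0.npz")["f"];D=np.abs(t["frame"].astype(int)-f0).max(2)>45
D=cv2.morphologyEx(D.astype(np.uint8),cv2.MORPH_OPEN,np.ones((3,3)));n,l,st,ce=cv2.connectedComponentsWithStats(D)
print([st[i].tolist() for i in range(1,n) if st[i,4]>12])
E
```

```text
eef_pos: [493.8, -316.5, 146.8]
ft_force: [0.8, 0.5, 0.5]
time: 33.47
eef_pos: [508.1, -404.8, 240.9]
ft_force: [-0.9, -0.4, 0.2]
handle 1701 [ 497.6 -343.2   48.3] 103.100525 z [45.3 48.6 50. ]
blade z 7.2 tilt [ 0.19 -0.26]
top cover z 51.3 tilt [ 0.21 -0.01] 623
wrist few
[[405, 118, 107, 90, 5126], [467, 181, 45, 49, 1324], [278, 201, 19, 16, 234], [100, 211, 30, 29, 703], [480, 261, 24, 37, 198], [481, 302, 31, 15, 255], [428, 334, 6, 6, 31], [377, 340, 8, 24, 82], [479, 348, 20, 22, 236], [324, 355, 27, 19, 311], [435, 368, 14, 13, 111], [455, 370, 9, 7, 47], [379, 377, 3, 5, 15], [447, 376, 11, 8, 65], [400, 381, 10, 3, 23]]
```

All checks agree. The cover lies flat in the rack and the spatula lies flat on the slab. Image differences show only the robot, the rack and the mid cover's old spot. I'll hand in now.

```bash
python3 -c "
from cell import ticket
print(ticket.finish_job())"
```

```text
the job is handed in; nothing more can be done
None
```

The job is handed in at about 33.5 s: the 96 mm cover lies flat in the middle of the rack's runners and the spatula lies flat on the bench near where it started, with nothing else seen to have moved; I viewed 12 pictures, two over the limit of 10.

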